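# Clear the jammed film scanner and refill its magazine

### The job

The batch film scanner in the photo lab has jammed: with the hooked pick, catch the orange carrier by its pull hole deep in the exit slot and drag it right out of the slot (no fingers on it while most of it is still in the slot), then lay it flat on the light pad for inspection and put the pick back on its mat. Load every waiting black carrier flat into the spring magazine, pull hole towards the scan head, pressing each one down until it is held under both yellow catches. Only when the orange carrier is on the pad and all the black ones are loaded, press the green start button fully and let go; leave the other things on the table where they stand.

Things in the scene. Friction and masses are not known exactly. Their poses are not given: they have to be found in the camera images.
- scanner: ivory film scanner fixed to the table, 430 mm long; carriers travel along its +x: magazine at the -x end, then the scan head (x -170 to 0, y -60 to +160, 140 high), out-tray at the +x end. Origin on the table under the middle of the exit slot's mouth; z up
- slot (a point): middle of the exit slot's floor at its mouth, 75 above the table. The slot is a tunnel 64 wide (y +-32) and 32 mm high (floor 75, roof 107 above the table) that runs 150 mm deep towards -x, its floor level with the out-tray, under a clear cover 4 thick. Axes as the scanner's
- out_tray (a point): middle of the out-tray's top, 75 above the table: an aluminium tongue 40 mm wide (y +-20), 8 thick, that runs 130 mm (x +-65 of this point) straight out from the slot's mouth, with a 5 mm high lip at its far end and a leg 30 wide under that end. Carriers overhang it by 8 mm on both sides. Axes as the scanner's
- magazine (a point): centre of the magazine's well (94 along x by 62 mm), 86 above the table, level with the catches' undersides. Axes as the scanner's: carriers lie flat, length along x, pull hole to +x (scan head). Corner guides stand to 112 above the table, flared above that to 125; between them the long sides are open over 64 mm, down to the foot at 18, so fingers can pass down beside a carrier
- catch (a point): inner lower edge of one of two yellow spring catches at the ends (x) of the well; they overlap a carrier's ends by 5 mm. Tops slope: a carrier laid on them rests with its underside about 14 mm above magazine; pressed down (to 18 N) on its middle (it may tip in a grip) it parts them; press its whole top 5 mm or more below that point and let go: it stays under both. The next goes on top of it
- follower (a joint): blue spring follower plate that lifts the stack against the catches, m pressed down: 0 when empty (its top level with magazine), 0.010 more for each carrier loaded; 1.8 N at 0 and 1.2 N more per 10 mm; at most 0.058
- start (a joint): travel of the round green start button on the scan head, m: 0 released, 0.006 fully pressed (5 N); springs back
- start_top (a point): middle of the top of the green start button, 30 mm across, about 159 above the table; pressed straight down
- jammed: the jammed film carrier: orange, otherwise the same as the black ones, 90 x 56 x 10 mm, 60 g; origin at the centre of its underside, +x along its length to the pull-hole end, z up. It lies flat on the slot's floor, pull-hole end towards the mouth and 20 to 45 mm inside
- jammed_hole (a point): middle of the orange carrier's pull hole at its top face: a through hole 18 mm along the carrier and 24 across, its centre 29 mm from the carrier's middle; a bar 7 mm wide is left between it and the end
- hook: hooked pick, 90 g: flat-sided red handle 110 long, 20 wide, 20 mm high; from its end a 6 mm steel shank whose axis is 14 above the handle's underside, ending in a tip turned down. Origin at the centre of the handle's underside, +x towards the tip, z up; lies on its mat, tip down
- hook_tip (a point): lower end of the pick's tip: 150 mm ahead (+x) of the handle's centre, 3 mm above the level of the handle's underside. The tip is 6 mm thick and reaches 8 mm below the shank; the hook measures 14 mm from its lower end to the top of the shank
- mat: blue-grey rubber mat for the pick, fixed, 250 (x) x 80 (y) x 4 mm; origin at the centre of its underside
- light_pad: white light pad, fixed, 160 (x) x 130 (y) x 12 mm; origin at the centre of its underside
- carrier_a: black film carrier waiting to be scanned: flat rigid frame 90 long x 56 wide x 10 mm thick, 60 g, brown film window and white label strip near one end, pull hole through the other; origin at the centre of its underside, +x along its length towards the pull-hole end, z up; starts flat on the table, this side up; may be absent
- carrier_b: black film carrier waiting to be scanned: flat rigid frame 90 long x 56 wide x 10 mm thick, 60 g, brown film window and white label strip near one end, pull hole through the other; origin at the centre of its underside, +x along its length towards the pull-hole end, z up; starts flat on the table, this side up; may be absent
- carrier_c: black film carrier waiting to be scanned: flat rigid frame 90 long x 56 wide x 10 mm thick, 60 g, brown film window and white label strip near one end, pull hole through the other; origin at the centre of its underside, +x along its length towards the pull-hole end, z up; starts flat on the table, this side up; may be absent
- carrier_d: black film carrier waiting to be scanned: flat rigid frame 90 long x 56 wide x 10 mm thick, 60 g, brown film window and white label strip near one end, pull hole through the other; origin at the centre of its underside, +x along its length towards the pull-hole end, z up; starts flat on the table, this side up; may be absent
- film_tub_a: black film tub with grey cap, 34 across, 52 mm high, loose bystander standing on the table; origin at the centre of its underside, z up
- film_tub_b: another such film tub, loose bystander standing on the table; origin at the centre of its underside, z up
- loupe: black loupe, 44 across, 46 mm high, loose bystander standing on the table; origin at the centre of its underside, z up
- stapler: brown stapler, 150 long, 42 mm high, loose bystander standing on the table; origin at the centre of its underside, z up
- tape: lime green tape dispenser, 150 long, 85 mm high, loose bystander standing on the table; origin at the centre of its underside, z up
- cleaner: white jar of film cleaner with blue cap, 54 across, 60 mm high, loose bystander standing on the table; origin at the centre of its underside, z up
There are look-alikes about, which are no part of the job. Leave any purple or red look-alike of the carrier_c alone.

How it is judged:
On the way, in this order (a step that is already met when the one before it is completed fails the run):
1. the pick's tip is in the orange carrier's pull hole while that is still in the slot (x of jammed in the frame of slot below -0.03 m and x of hook_tip in the frame of jammed between 0.018 and 0.04 m and y of hook_tip in the frame of jammed between -0.014 and 0.014 m and z of hook_tip in the frame of jammed between -0.004 and 0.009 m), for 0.1 s.
2. the orange carrier has been dragged right out of the slot (x of jammed in the frame of slot above 0.045 m), for 0.1 s.
3. the orange carrier lies on the light pad and every black carrier is under the catches in the magazine, pull hole towards the scan head (x of jammed in the frame of light_pad between -0.065 and 0.065 m and y of jammed in the frame of light_pad between -0.055 and 0.055 m and z of jammed in the frame of light_pad between 0.008 and 0.018 m and angle between jammed's own z axis and vertical below 0.1 rad and x of carrier_a in the frame of magazine between -0.007 and 0.007 m and y of carrier_a in the frame of magazine between -0.007 and 0.007 m and z of each of carrier_a, carrier_b, carrier_c, carrier_d in the frame of magazine below -0.009 m and x of slot in the frame of carrier_a above 0.1 m and angle between each of carrier_a, carrier_b, carrier_c, carrier_d's own z axis and vertical below 0.12 rad and x of carrier_b in the frame of magazine between -0.007 and 0.007 m and y of carrier_b in the frame of magazine between -0.007 and 0.007 m and x of slot in the frame of carrier_b above 0.1 m and x of carrier_c in the frame of magazine between -0.007 and 0.007 m and y of carrier_c in the frame of magazine between -0.007 and 0.007 m and x of slot in the frame of carrier_c above 0.1 m and x of carrier_d in the frame of magazine between -0.007 and 0.007 m and y of carrier_d in the frame of magazine between -0.007 and 0.007 m and x of slot in the frame of carrier_d above 0.1 m), for 0.2 s.
4. the start button is pressed fully (value of joint start above 0.0045 m), for 0.1 s.
At the end, for the whole second after the job is handed in: black carriers in the magazine, centred within 7 mm, flat under both catches, pull hole to the scan head; orange carrier flat on the pad, its centre within 65 x 55 mm of the middle; handle's centre within 115 x 38 mm of the mat's middle, lying on it; button out; all at rest (all of step 3 and x of hook in the frame of mat between -0.115 and 0.115 m and y of hook in the frame of mat between -0.038 and 0.038 m and z of hook in the frame of mat between -0.005 and 0.03 m and linear speed of each of carrier_a, carrier_b, carrier_c, carrier_d, jammed, hook below 0.02 m/s and value of joint start below 0.002 m); the robot touches nothing.
It fails at once if fingers on the orange carrier while more than half of it is still inside the slot (contact force between the fingers and jammed above 0.5 N and x of jammed in the frame of slot between -0.15 and 0 m and y of jammed in the frame of slot between -0.03 and 0.03 m and z of jammed in the frame of slot between -0.01 and 0.02 m).
It fails at once if a bystander shoved more than 50 mm or knocked over (distance of any of film_tub_a, film_tub_b, loupe, stapler, tape, cleaner from where it was at the start of the episode above 0.05 m or angle between any of film_tub_a, film_tub_b, loupe, stapler, tape, cleaner's own z axis and vertical above 0.6 rad).
Of carrier_a, carrier_b, carrier_c, carrier_d only 2 to 3 are there at a start; the rules pass over those that are not, and their reading is None.
At some moment in a run one of carrier_a, carrier_b, carrier_c, carrier_d may be knocked a few centimetres aside while the robot is not near it.
It also fails if it takes over 210 s, if anything falls off the work surface, if the arm or the gripper's body presses on something with over 40 N, if the wrist force passes 120 N, or if a joint passes its speed limit or range.

### The arm

A 6-joint arm with a two-finger parallel gripper is mounted at the origin on the work surface. World frame = base frame: x ahead of the robot, y to its left, z up, the work surface at z = 0. Lengths are in m, angles in rad, forces in N, time in s.
With the tool pointing down it reaches from about 0.225 to 0.875 m from the base axis. Payload 3.4 kg.
Tool frame: the origin (TCP) lies midway between the tips of the shut fingers; the grasp point (between the pads) lies 19 mm behind it (manip.tcp_to_grasp is the distance from the TCP to the grasp point, in m); x points along the fingers, y is the direction in which the jaws open and shut, and the axes are right-handed (so a half turn about x gives the same grasp; the last joint's range is limited). The gripper opens to 85 mm and grips with 20 to 120 N. Pads are 22 mm wide; open, the fingers measure 114 mm over their backs; the gripper's body (76 mm by 85 mm) begins 54 mm behind the grasp point. The pads swing forward as they close: fully open they stand 13 mm farther back than shut.
Start: joints at [-1.431, 0.276, 1.505, -0, 1.361, -0.121], TCP at [0.148, -0.556, 0.231] pointing down, gripper open.
Joint ranges: [-2.89, 2.89], [-0.75, 2.08], [0.22, 2.7], [-1.18, 4.32], [0.11, 2.71], [-2.7, 2.7]. Speed limits (rad/s): [2.57, 2.57, 3.14, 3.14, 3.14, 3.14].

### API

Orientations are given as a unit quaternion [w, x, y, z].
In Python, from rig import readout, eyes, job, manip gives the robot as it stands. The module is installed in compiled form; this text tells all that it offers.
- The arm moves only by the tool carry_out, never from a script. Its argument "deltas" is one flat list of numbers, 7 for each row, row after row: the shift along the tool's x, y, z scaled (see below), then the turn, a rotation vector about the tool's x, y, z scaled (see below), then the opening, from -1 (shut) to 1 (fully open). In form: [dx, dy, dz, ax, ay, az, grip, dx, dy, dz, ax, ay, az, grip, ...]. A call has 1 to 10 rows; each row shifts and turns the commanded pose from where the row before left it, along the tool's axes as they then stand; what a row does not reach is not made up. The controller multiplies each number of a shift by 60 mm and each number of a turn by 4 degrees. A row lasts 1/8 s, in which the tool goes at most 62.5 mm and 10.7 degrees, less where a joint would pass 70% of its speed; a pose out of reach is approached as far as the arm can. A call with a number of a shift or a turn outside -1 to 1 is refused whole. A call with a gripper value outside its range is refused whole. The fingers move at their own pace and stop on an object; "newtons" is the grip in N (left out, the last holds). Time passes only in rows, so rows that do not move let the fingers close. It gives the time, the measured TCP pose, the force and the opening at its end, in the units of the state.
- readout.get_state(): the state, without advancing time (a new reading comes with each control period).
- eyes.get_image(name): name is "scene" or "top"; returns a dict with "color" (400x640x3 uint8, red, green, blue), "z_map" (400x640 float32, m along the optical axis (not along the pixel's ray), 0 where there is no reading), "mtx" (3x3 intrinsics, pixels), "origin" and "orientation" of the camera in the world. Camera axes: x right, y down, z forward; pixel columns grow to the right and rows downward; lengths in m; the calibration is good to about 2 mm. A picture is of the moment at which its call begins.
- job.sign_off(): hands the job in, once; it reports no verdict.
The state is a dict: "clock": time; "qpos": joint angles; "qd": joint speeds; "effort": joint torques, N m; "position": TCP position; "ee_rot": TCP orientation; "contact_force": force on the tool from outside, world axes, zero at the start; "moment": the same for the moment, N m; "width": finger opening in m.
Only numpy, scipy, OpenCV 4.12 (cv2) and the standard library are available. Lean on these libraries where they do the work, as an engineer would, in place of code of your own. Each camera call takes 0.05 s, during which the arm holds its last target.

## Working session

There is one attempt and no reset: what is moved stays moved. The work goes in short steps, Python scripts to look and compute and a tool call to move; the robot and the scene stay as the last step left them, time stands still between calls to the robot, and variables do not carry over. Pictures are saved under pics/ and viewed, and the job is handed in when it is done.

Besides the shell and the picture viewer there is one more tool, called by a JSON object that holds its "fn" and its "kwargs". carry_out: Moves the arm, as the interface text tells. Its arguments: {"type":"object","properties":{"deltas":{"type":"array"},"newtons":{"type":"number"}},"required":["deltas"]}

```bash
mkdir -p pics; ls; cat > h.py <<'E'
import numpy as np, cv2
from rig import readout, eyes, job, manip
from scipy.spatial.transform import Rotation as R
def get(n):
    d=eyes.get_image(n); np.savez('last_%s.npz'%n, **d); return d
def load(n): return dict(np.load('last_%s.npz'%n))
def rot(d):
    o=np.array(d['orientation'],float)
    return o if o.shape==(3,3) else R.from_quat(o,scalar_first=True).as_matrix()
def ray(d,u,v):
    r=rot(d)@np.linalg.inv(d['mtx'])@np.array([u,v,1.0]); return np.array(d['origin']),r
def onplane(d,u,v,z):
    o,r=ray(d,u,v); return o+r*(z-o[2])/r[2]
def pt(d,u,v):
    o,r=ray(d,u,v); return o+r*d['z_map'][int(round(v)),int(round(u))]
def proj(d,p):
    c=d['mtx']@(rot(d).T@(np.array(p)-d['origin'])); return c[:2]/c[2]
def cloud(d):
    h,w=d['z_map'].shape; u,v=np.meshgrid(np.arange(w),np.arange(h))
    r=np.stack([u,v,np.ones_like(u)],-1)@np.linalg.inv(d['mtx']).T@rot(d).T
    return np.array(d['origin'])+r*d['z_map'][...,None]
def save(name,img): cv2.imwrite('pics/'+name,img[...,::-1])
def st():
    s=readout.get_state(); print({k:np.round(v,4).tolist() for k,v in s.items()}); return s
E
python3 - <<'E'
from h import *
s=st(); print(manip.tcp_to_grasp)
for n in('scene','top'):
    d=get(n); save(n+'0.png',d['color']); print(n,d['mtx'].tolist(),d['origin'],d['orientation'])
E
```

```text
pics
{'clock': 0.0, 'qpos': [-1.431, 0.2766, 1.5061, -0.0, 1.3607, -0.121], 'qd': [-0.0006, 0.0001, 0.0007, -0.0017, -0.0007, -0.0002], 'effort': [-0.0006, -41.677, -24.5807, -0.0005, 0.011, -0.0], 'position': [0.1482, -0.555, 0.2304], 'ee_rot': [-0.0913, -0.7011, -0.0926, 0.7011], 'contact_force': [-0.0954, -0.3182, 0.154], 'moment': [-0.0535, 0.005, 0.002], 'width': 0.0853}
0.0187
scene [[415.9773033264659, 0.0, 328.88168672085186], [0.0, 415.9773033264659, 200.16531360974884], [0.0, 0.0, 1.0]] [1.45101625 0.14523051 0.86657956] [-0.27961411  0.59047843  0.67656415 -0.33972358]
top [[385.8260797968115, 0.0, 324.9348207862368], [0.0, 385.8260797968115, 196.7505924256431], [0.0, 0.0, 1.0]] [0.40078464 0.0027511  1.31355481] [ 0.02811573 -0.70439202  0.70827975 -0.03716432]
```

View pics/scene0.png

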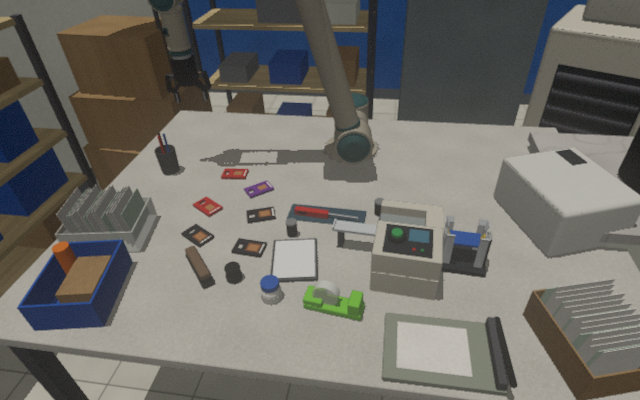

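View pics/top0.png

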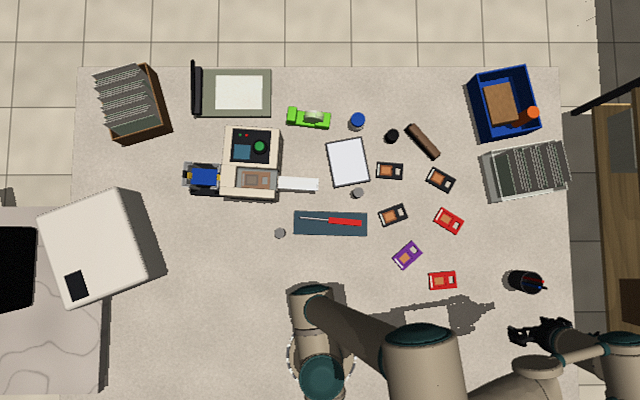

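```bash
python3 - <<'E'
from h import *
d=load('top'); c=d['color']
save('t_scan.png',cv2.resize(c[115:245,170:380],None,fx=3.8,fy=3.8,interpolation=cv2.INTER_CUBIC))
save('t_car.png',cv2.resize(c[100:300,340:500],None,fx=3,fy=3,interpolation=cv2.INTER_CUBIC))
for u,v in [(358,193),(279,233),(357,120),(391,136),(422,141),(308,116),(389,171),(440,179),(393,214),(348,162),(345,223),(315,219),(252,180),(300,184),(259,146),(205,176),(235,170)]:
    print((u,v),np.round(pt(d,u,v),4))
E
```

```text
(358, 193) [ 0.5294 -0.1226  0.0525]
(279, 233) [0.4    0.1362 0.0529]
(357, 120) [ 0.7728 -0.1219  0.0601]
(391, 136) [ 0.7222 -0.2371  0.0442]
(422, 141) [ 0.7056 -0.342   0.041 ]
(308, 116) [0.7815 0.0405 0.0773]
(389, 171) [ 0.6092 -0.2345  0.008 ]
(440, 179) [ 0.5806 -0.4085  0.0095]
(393, 214) [ 0.4617 -0.2446  0.0093]
(348, 162) [ 0.6404 -0.094   0.0109]
(345, 223) [ 0.4318 -0.0804  0.027 ]
(315, 219) [0.4461 0.0196 0.0136]
(252, 180) [0.5661 0.2156 0.1101]
(300, 184) [0.5569 0.0667 0.0772]
(259, 146) [0.6629 0.1866 0.1611]
(205, 176) [0.5828 0.3696 0.0871]
(235, 170) [0.5936 0.2632 0.1374]
```

View pics/t_scan.png

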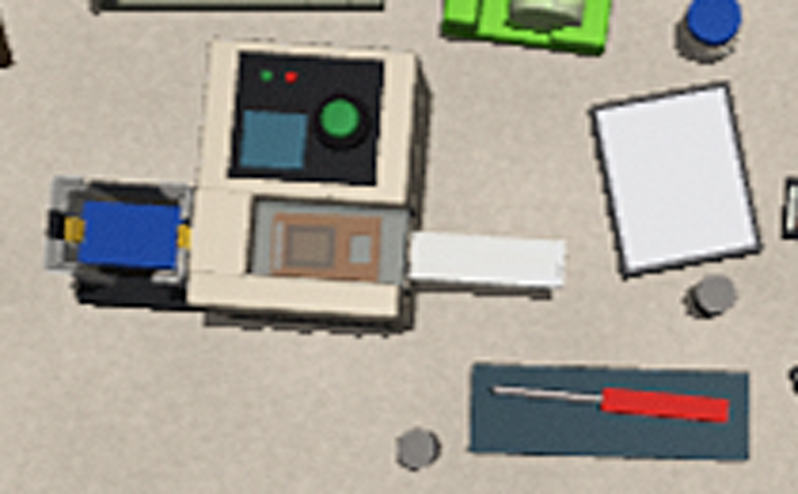

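View pics/t_car.png

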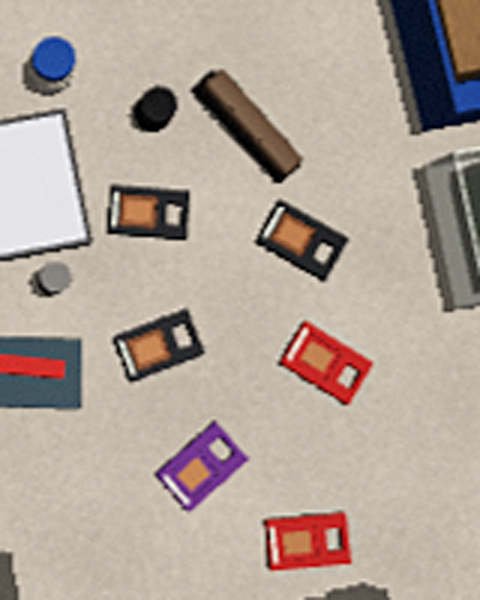

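```bash
cat > m.py <<'E'
from h import *
def rect(P):
    r=cv2.minAreaRect((P[:,:2]*1000).astype(np.float32)); return r
def masked(d,m,z=None):
    # pixels -> world on plane z or by depth
    ys,xs=np.nonzero(m)
    if z is None: return cloud(d)[ys,xs]
    return np.array([onplane(d,x,y,z) for x,y in zip(xs,ys)])
E
python3 - <<'E'
from m import *
for n in('top','scene'):
    d=load(n); C=cloud(d); hsv=cv2.cvtColor(d['color'],cv2.COLOR_RGB2HSV)
    print(n)
    def box(x0,x1,y0,y1,z0,z1): return (C[...,0]>x0)&(C[...,0]<x1)&(C[...,1]>y0)&(C[...,1]<y1)&(C[...,2]>z0)&(C[...,2]<z1)
    def rep(name,m,z=None):
        m=cv2.morphologyEx(m.astype(np.uint8),cv2.MORPH_OPEN,np.ones((2,2)))
        k,l,s,_=cv2.connectedComponentsWithStats(m)
        if k<2: print(name,'none');return
        i=1+np.argmax(s[1:,4]); P=masked(d,l==i,z)
        print(name,s[i,4],np.round(rect(P)[0],1),np.round(rect(P)[1],1),round(rect(P)[2],2),'med z',round(float(np.median(P[:,2])),4),'mean',np.round(P.mean(0),4))
    rep('tray',box(.5,.62,-.02,.13,.068,.088)); rep('tray@75',box(.5,.62,-.02,.13,.068,.088),.075)
    rep('head',box(.4,.8,.1,.36,.130,.15))
    H,S,V=hsv[...,0],hsv[...,1],hsv[...,2]
    rep('pad',box(.5,.8,-.2,.02,.005,.02)&(V>150)&(S<40),.012)
    rep('button',(H>50)&(H<80)&(S>120)&box(.6,.72,.12,.25,.12,.2),.159)
    rep('follower',(H>105)&(H<125)&(S>150)&box(.5,.65,.3,.45,.06,.12),.086)
    y=(H>20)&(H<32)&(S>150)&box(.5,.65,.25,.45,.06,.15)
    k,l,s,c=cv2.connectedComponentsWithStats(y.astype(np.uint8))
    for i in range(1,k):
        P=masked(d,l==i); print('yellow',s[i,4],c[i].round(1),P.mean(0).round(4),P.min(0).round(4),P.max(0).round(4))
    rep('mat',(H>90)&(H<112)&(S>60)&box(.36,.52,-.2,.15,-.01,.03)|(box(.36,.52,-.2,.15,.006,.035)),.004)
    red=((H<6)|(H>174))&(S>150)
    rep('handle',red&box(.38,.5,-.2,.1,.008,.05),.022)
    rep('handle24',red&box(.38,.5,-.2,.1,.02,.035),.024)
    rep('shank',box(.38,.5,-.02,.1,.0115,.03)&~red)
    blk=(V<75)&box(.4,.66,-.5,-.17,.004,.02)
    k,l,s,c=cv2.connectedComponentsWithStats(blk.astype(np.uint8))
    for i in range(1,k):
        if s[i,4]>60:
            P=masked(d,l==i,.010);r=rect(P);print('black',s[i,4],c[i].round(1),np.round(r[0],1),np.round(r[1],1),round(r[2],1))
E
```

```text
top
tray 465 [560.6  70.8] [123.5  46.9] 89.7 med z 0.0744 mean [0.5583 0.0672 0.0676]
tray@75 465 [557.5  66.9] [119.2  40.7] 85.9 med z 0.075 mean [0.5575 0.0669 0.075 ]
head 2908 [544.9 202.1] [413.5 266.5] 21.34 med z 0.1402 mean [0.6271 0.2238 0.1449]
pad 1447 [638.7 -95.4] [147.  117.5] 10.33 med z 0.012 mean [ 0.6386 -0.0954  0.012 ]
button 87 [661.9 183.8] [30.4 27.8] 89.82 med z 0.159 mean [0.661  0.1838 0.159 ]
follower 393 [579.1 371.4] [78.1 52.2] 86.13 med z 0.086 mean [0.5792 0.3708 0.086 ]
yellow 28 [188.9 174.9] [0.5854 0.4181 0.0953] [0.5779 0.4127 0.0677] [0.5938 0.4238 0.1107]
yellow 17 [218.1 176.6] [0.5794 0.3259 0.095 ] [0.5704 0.3228 0.0849] [0.5894 0.3286 0.1053]
mat 1577 [429.3 -32.9] [248.6  78.4] 88.02 med z 0.004 mean [ 0.428  -0.0338  0.004 ]
handle 196 [435.2 -81.4] [107.8  19.9] 83.97 med z 0.022 mean [ 0.435 -0.082  0.022]
handle24 118 [436.2 -66.3] [77.4 19. ] 82.56 med z 0.024 mean [ 0.4358 -0.0658  0.024 ]
shank 16 [447.9  41.6] [24.1  2.9] 89.39 med z 0.0133 mean [0.4479 0.0415 0.0129]
black 198 [391.1 171. ] [ 610.8 -233.9] [89.1 53.8] 85.0
black 
[... 362 characters left out ...]
0.1408]
pad 1500 [642.9 -92.3] [145.6 115.3] 9.93 med z 0.012 mean [ 0.6458 -0.0906  0.012 ]
button 8 [662.2 181.2] [11.5  2.5] 1.27 med z 0.159 mean [0.6622 0.1812 0.159 ]
follower none
mat 404 [433.  -36.8] [224.3  57.9] 85.68 med z 0.004 mean [ 0.4285 -0.0609  0.004 ]
handle 100 [438.1 -79.2] [102.4  16.6] 85.73 med z 0.022 mean [ 0.438  -0.0779  0.022 ]
handle24 100 [440.5 -78.7] [102.1  16.5] 85.73 med z 0.024 mean [ 0.4404 -0.0774  0.024 ]
shank 14 [445.6  62.1] [20.5 15.9] 4.93 med z 0.014 mean [0.4489 0.0633 0.0122]
black 175 [257.9 215.7] [ 461.7 -245.2] [61.8 84.4] 20.6
black 196 [195.4 234.7] [ 580.5 -410.5] [93.2 56.5] 60.2
black 224 [245.3 248.1] [ 613.4 -237. ] [89.9 58.9] 85.2
```

```bash
cat >> m.py <<'E'
TH=np.deg2rad(86.1)   # world angle of scanner -x
ex=-np.array([np.cos(TH),np.sin(TH)]); ey=np.array([-ex[1],ex[0]])
def tosc(p,o): q=np.array(p[:2])-o; return np.array([q@ex,q@ey])
def towd(q,o): return np.array(o)+q[0]*ex+q[1]*ey
E
python3 - <<'E'
from m import *
d=load('top'); C=cloud(d); hsv=cv2.cvtColor(d['color'],cv2.COLOR_RGB2HSV);H,S,V=[hsv[...,i] for i in range(3)]
print('mouth top edge',onplane(d,277.4,175,.111),onplane(d,277.4,190,.111))
print('hole',onplane(d,265,180.3,.085),'carrier',onplane(d,256,179.7,.085))
# orange mask inside the slot
m=np.zeros_like(H); m[165:195,235:278]=1
om=(m>0)&(S>70)&(H<25)
k,l,s,c=cv2.connectedComponentsWithStats(om.astype(np.uint8)); print(s,c)
i=1+np.argmax(s[1:,4]); r=rect(masked(d,l==i,.085)); print(r)
big=cv2.resize(d['color'][155:205,230:290],None,fx=10,fy=10,interpolation=cv2.INTER_NEAREST); save('slot.png',big)
d2=load('scene'); save('slot2.png',cv2.resize(d2['color'][190:300,330:500],None,fx=4.5,fy=4.5,interpolation=cv2.INTER_CUBIC))
save('hook2.png',cv2.resize(d2['color'][190:250,270:390],None,fx=6,fy=6,interpolation=cv2.INTER_CUBIC))
E
```

```text
mouth top edge [0.58149104 0.13595105 0.111     ] [0.53408112 0.13570137 0.111     ]
hole [0.56841823 0.17841749 0.085     ] carrier [0.57048273 0.2072152  0.085     ]
[[     0      0    640    400 255731]
 [   241    171     29     18    263]
 [   236    173      1      3      3]
 [   241    182      1      1      1]
 [   235    185      1      2      2]] [[319.56555912 199.52093802]
 [257.64638783 179.60456274]
 [236.         174.        ]
 [241.         182.        ]
 [235.         185.5       ]]
((570.8649291992188, 209.00021362304688), (89.25504302978516, 54.30561828613281), 86.74732208251953)
```

View pics/slot.png

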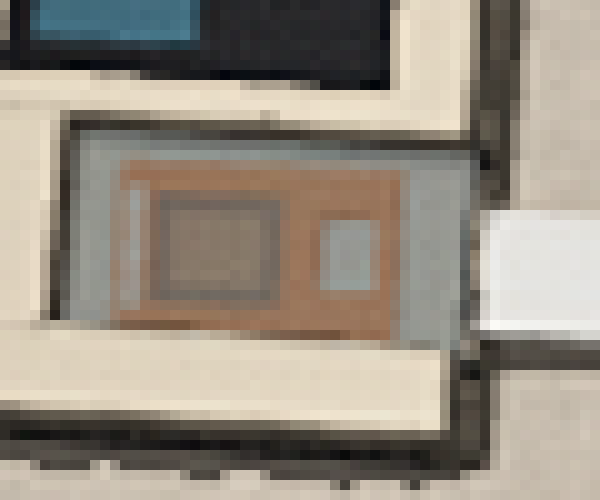

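View pics/slot2.png

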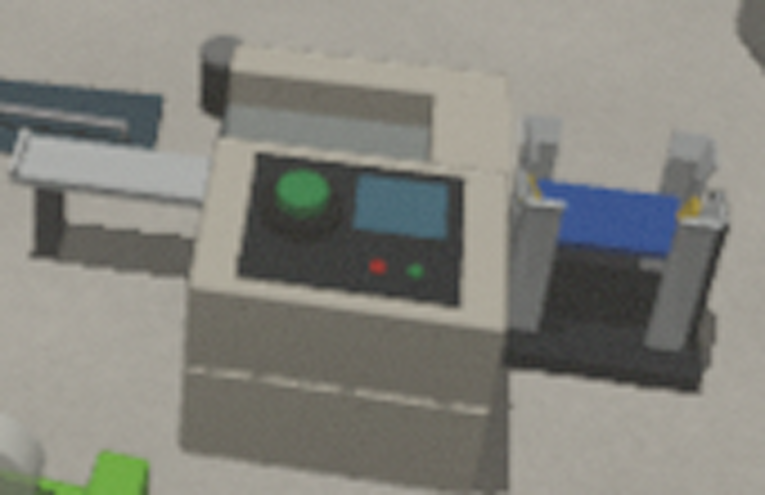

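View pics/hook2.png

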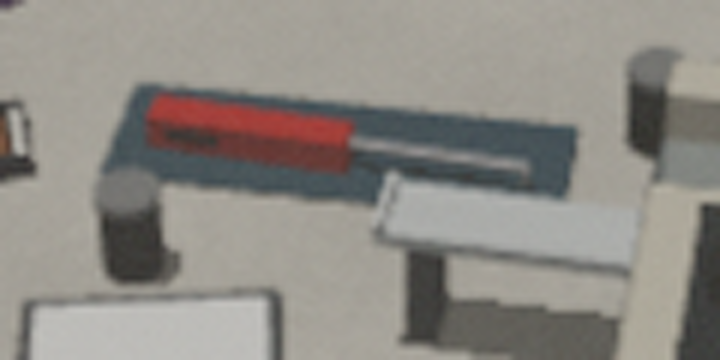

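```bash
cat >> m.py <<'E'
def axes():
    s=readout.get_state(); M=R.from_quat(s['ee_rot'],scalar_first=True).as_matrix(); return s,M
def to(x,y,z,jaw=None):
    """TCP target; jaw = world angle (deg) of jaw axis, mod 180. prints needed tool-unit totals; rotation first"""
    s,M=axes(); p=np.array(s['position'])
    X=np.array([0,0,-1.])
    if jaw is None: jaw=np.rad2deg(np.arctan2(M[1,1],M[0,1]))
    best=None
    for k in (0,180):
        a=np.deg2rad(jaw+k); Y=np.array([np.cos(a),np.sin(a),0]); T=np.stack([X,Y,np.cross(X,Y)],1)
        rv=R.from_matrix(M.T@T).as_rotvec()
        if best is None or np.linalg.norm(rv)<np.linalg.norm(best[0]): best=(rv,T)
    rv,T=best; dl=np.array([x,y,z])-p
    print('turn units(4deg):',np.round(np.rad2deg(rv)/4,2),' then shift units(60mm):',np.round(T.T@dl/.06,3),' |dl| mm',np.round(dl*1e3,1))
    print('pos',np.round(p,4),'F',np.round(s['contact_force'],1),'w',round(s['width'],4),'t',round(s['clock'],2),'j6',round(s['qpos'][5],2))
E
python3 - <<'E'
from m import *
d=load('top')
s,M=axes(); print(M.round(3)); print('jaw',np.rad2deg(np.arctan2(M[1,1],M[0,1])))
print('shank end',onplane(d,299,216.9,.018))
to(.436,-.081,.12,-6.0)
E
```

```text
[[-0.     0.258 -0.966]
 [ 0.002 -0.966 -0.258]
 [-1.    -0.002 -0.   ]]
jaw -75.05753246919977
shank end [0.45330497 0.07317789 0.018     ]
turn units(4deg): [-17.26  -0.02   0.02]  then shift units(60mm): [ 1.842  3.944 -8.36 ]  |dl| mm [ 287.8  474.1 -110.5]
pos [ 0.1482 -0.5551  0.2305] F [-0.1  0.1  0.4] w 0.0856 t 0.1 j6 -0.12
```

{"fn": "carry_out", "kwargs": {"deltas": [0,0,0,-1,0,0,0,0,0,0,-1,0,0,0,0,0,0,-1,0,0,0,0,0,0,-1,0,0,0,0,0,0,-1,0,0,0,0,0,0,-1,0,0,0,0,0,0,-1,0,0,0,0,0,0,-1,0,0,0,0,0,0,-1,0,0,0], "newtons": 60}}

```text
clock: 1.23
position: [0.1482, -0.5552, 0.2308]
ee_rot: [0.304, 0.638, 0.305, -0.638]
contact_force: [0.2, 0.6, 0.9]
width: 0.0425
```

{"fn": "carry_out", "kwargs": {"deltas": [0,0,0,-1,0,0,0,0,0,0,-1,0,0,0,0,0,0,-1,0,0,0,0,0,0,-1,0,0,0,0,0,0,-1,0,0,0,0,0,0,-1,0,0,0,0,0,0,-1,0,0,0,0,0,0,-1,0,0,0]}}

```text
clock: 2.22
position: [0.1482, -0.5552, 0.2308]
ee_rot: [0.469, 0.53, 0.469, -0.529]
contact_force: [-0.8, -0.2, -0.1]
width: 0.0428
```

{"fn": "carry_out", "kwargs": {"deltas": [0.1,0.4,-0.85,0,0,0,0,0.1,0.4,-0.85,0,0,0,0,0.1,0.4,-0.85,0,0,0,0,0.1,0.4,-0.85,0,0,0,0,0.1,0.4,-0.85,0,0,0,0,0.1,0.4,-0.85,0,0,0,0,0.1,0.4,-0.85,0,0,0,0,0.1,0.4,-0.85,0,0,0,0,0,0,0,0,0,0,0]}}

```text
clock: 3.35
position: [0.3897, -0.1706, 0.1826]
ee_rot: [0.469, 0.528, 0.471, -0.528]
contact_force: [-0.1, -0.2, 0.9]
width: 0.0425
```

```bash
python3 - <<'E'
from m import *
to(.436,-.081,.06,-6.5)
d=get('scene'); save('s1.png',d['color'][150:350,150:470])
E
```

```text
turn units(4deg): [-0.04 -0.03  0.02]  then shift units(60mm): [ 2.044  0.598 -1.571]  |dl| mm [  46.3   89.6 -122.6]
pos [ 0.3897 -0.1706  0.1826] F [-0.1 -0.2  0.9] w 0.0425 t 3.35 j6 -0.46
```

{"fn": "carry_out", "kwargs": {"deltas": [0.5,0.15,-0.4,0,0,0,0,0.5,0.15,-0.4,0,0,0,0,0.5,0.15,-0.4,0,0,0,0,0.4,0.15,-0.37,0,0,0,0,0,0,0,0,0,0,0]}}

```text
clock: 4.03
position: [0.435, -0.0854, 0.0678]
ee_rot: [-0.467, -0.529, -0.47, 0.531]
contact_force: [-1.0, 0.0, 1.0]
width: 0.0431
```

```bash
python3 - <<'E'
from m import *
to(.436,-.081,.008,-6.5)
for n in('scene','top'):
    d=get(n)
    u,v=proj(d,[.436,-.081,.03]).astype(int); save('g1%s.png'%n,cv2.resize(d['color'][v-45:v+45,u-60:u+60],None,fx=6,fy=6,interpolation=cv2.INTER_CUBIC))
E
```

```text
turn units(4deg): [-0.13 -0.01  0.06]  then shift units(60mm): [ 0.997  0.008 -0.074]  |dl| mm [  1.    4.4 -59.8]
pos [ 0.435  -0.0854  0.0678] F [-1.  0.  1.] w 0.0431 t 4.03 j6 -0.23
```

View pics/g1scene.png

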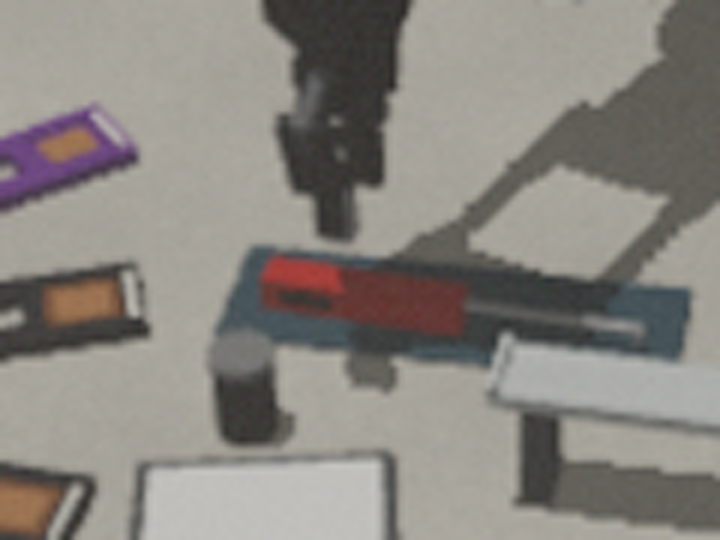

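View pics/g1top.png

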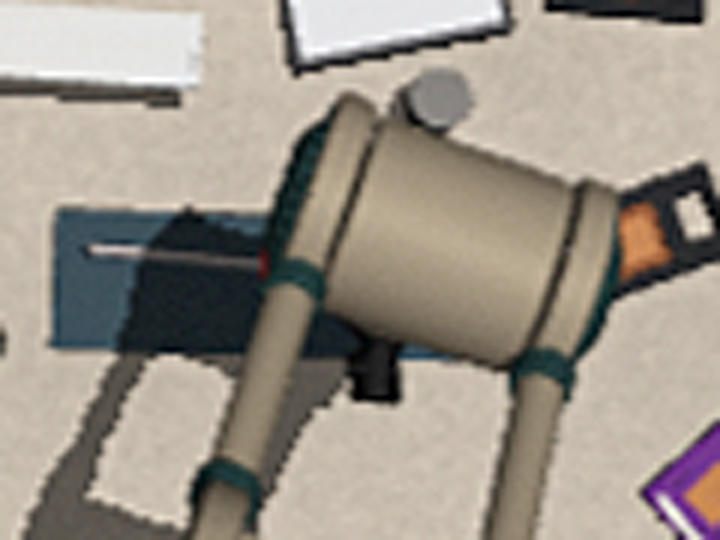

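{"fn": "carry_out", "kwargs": {"deltas": [0.3,0,-0.07,0,0,0,0,0.3,0,0,0,0,0,0,0.3,0,0,0,0,0,0,0.09,0,0,0,0,0,0,0,0,0,0,0,0,-1,0,0,0,0,0,0,-1,0,0,0,0,0,0,-1,0,0,0,0,0,0,-1,0,0,0,0,0,0,-1], "newtons": 80}}

```text
clock: 5.25
position: [0.4375, -0.0818, 0.011]
ee_rot: [0.469, 0.53, 0.468, -0.53]
contact_force: [-1.0, -1.2, 6.2]
width: 0.0177
```

```bash
python3 - <<'E'
from m import *
to(.436,-.081,.008,-6.5)
E
```

```text
turn units(4deg): [-0.13  0.02 -0.03]  then shift units(60mm): [ 0.049 -0.027 -0.01 ]  |dl| mm [-1.5  0.8 -3. ]
pos [ 0.4375 -0.0818  0.011 ] F [-1.  -1.2  6.2] w 0.0177 t 5.25 j6 -0.22
```

{"fn": "carry_out", "kwargs": {"deltas": [-0.1,0,0,0,0,0,-1,-0.4,0,0,0,0,0,-1,-0.5,0,0,0,0,0,-1,-0.5,0,0,0,0,0,-1,0,0,0,0,0,0,-1]}}

```text
clock: 5.88
position: [0.4385, -0.0815, 0.102]
ee_rot: [0.47, 0.531, 0.467, -0.529]
contact_force: [-0.2, 0.2, -0.9]
width: 0.0178
```

```bash
python3 - <<'E'
from m import *
to(.436,-.081,.10,-6.5)
for n in('scene','top'):
    d=get(n)
    u,v=proj(d,[.436,-.021,.1]).astype(int); save('g2%s.png'%n,cv2.resize(d['color'][v-45:v+45,u-60:u+60],None,fx=6,fy=6,interpolation=cv2.INTER_CUBIC))
E
```

```text
turn units(4deg): [-0.14  0.02 -0.08]  then shift units(60mm): [ 0.034 -0.042 -0.003]  |dl| mm [-2.5  0.5 -2. ]
pos [ 0.4385 -0.0815  0.102 ] F [-0.2  0.2 -0.9] w 0.0178 t 5.88 j6 -0.22
```

View pics/g2scene.png

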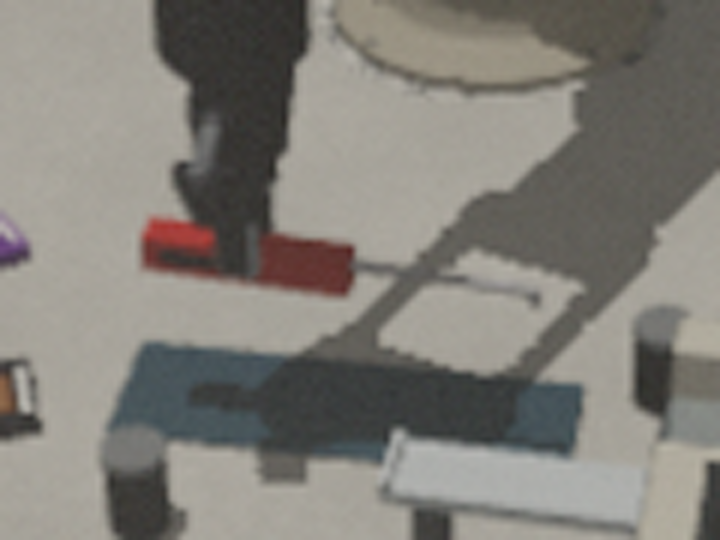

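View pics/g2top.png

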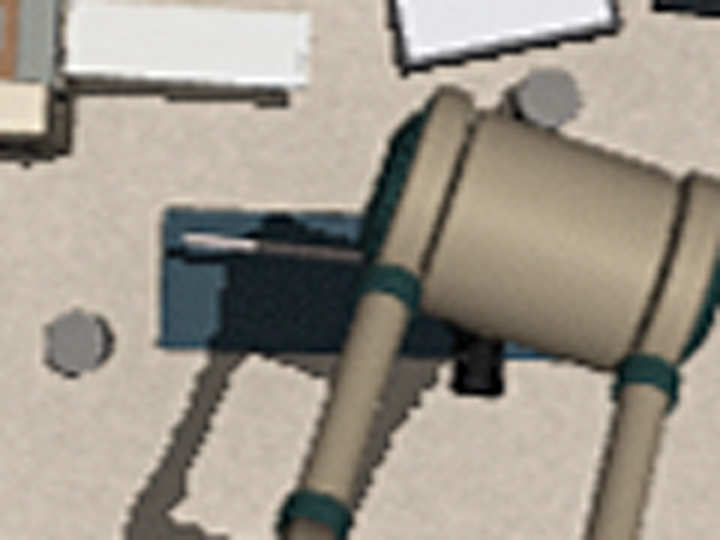

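```bash
cat >> m.py <<'E'
def tri(d1,a,d2,b):
    o1,r1=ray(d1,*a); o2,r2=ray(d2,*b)
    A=np.stack([r1,-r2],1); s=np.linalg.lstsq(A,o2-o1,rcond=None)[0]
    p,q=o1+s[0]*r1,o2+s[1]*r2; return (p+q)/2,np.linalg.norm(p-q)
E
python3 - <<'E'
from m import *
a=load('top');b=load('scene')
def px(d,c): 
    u,v=proj(d,[.436,-.021,.1]).astype(int); return (u-60+(c[0]+.5)/6-.5, v-45+(c[1]+.5)/6-.5)
pa,pb=px(a,(185,240)),px(b,(537,298)); print(pa,pb)
print(tri(a,pa,b,pb)); print(proj(a,[.456,.0697,.105]),proj(b,[.456,.0697,.098]))
# handle front top edge end in scene and rear
for c in [(352,246),(352,294),(148,220),(145,265),(355,263),(530,290)]:
    # intersect with vertical plane through hook line
    p=px(b,c); o,r=ray(b,*p); h=np.array([.4385,-.0815]); dr=np.array([np.cos(np.deg2rad(83.7)),np.sin(np.deg2rad(83.7))]); n=np.array([-dr[1],dr[0]])
    h2=h-n*(.010 if c[0]<354 else 0); t=((h2-o[:2])@n)/(r[:2]@n); q=o+t*r; print(c,q.round(4),'along',round(float((q[:2]-h)@dr),4))
E
```

```text
(np.float64(297.4166666666667), np.float64(215.58333333333334)) (np.float64(358.0833333333333), np.float64(196.25))
(array([0.45410632, 0.07123509, 0.10627458]), np.float64(0.004201212064747256))
[298.60005021 214.91314761] [358.15998456 198.74197531]
(352, 246) [ 0.4549 -0.0241  0.131 ] along 0.0589
(352, 294) [ 0.4548 -0.0249  0.1007] along 0.0581
(148, 220) [ 0.4431 -0.1312  0.1299] along -0.0488
(145, 265) [ 0.4426 -0.1351  0.1006] along -0.0528
(355, 263) [ 0.4448 -0.0245  0.113 ] along 0.0573
(530, 290) [0.4547 0.0656 0.1112] along 0.148
```

{"fn": "carry_out", "kwargs": {"deltas": [0,0,0,-0.8,0,0,-1,0,0,0,0,0,0,-1]}}

```text
clock: 6.22
position: [0.4357, -0.0806, 0.0987]
ee_rot: [-0.482, -0.516, -0.484, 0.517]
contact_force: [-0.4, -0.2, -1.7]
width: 0.018
```

```bash
python3 - <<'E'
from m import *
to(.556,-.040,.100,-3.9)
E
```

```text
turn units(4deg): [ 0.   -0.01  0.04]  then shift units(60mm): [-0.022  1.954 -0.812]  |dl| mm [120.3  40.6   1.3]
pos [ 0.4357 -0.0806  0.0987] F [-0.4 -0.2 -1.7] w 0.018 t 6.22 j6 -0.27
```

{"fn": "carry_out", "kwargs": {"deltas": [0,0.5,-0.2,0,0,0,-1,0,0.5,-0.2,0,0,0,-1,0,0.5,-0.2,0,0,0,-1,0,0.45,-0.2,0,0,0,-1,0,0,0,0,0,0,-1,0,0,0,0,0,0,-1]}}

```text
clock: 6.98
position: [0.5552, -0.0409, 0.0988]
ee_rot: [-0.482, -0.516, -0.484, 0.517]
contact_force: [-1.4, -0.1, -1.3]
width: 0.0173
```

```bash
python3 - <<'E'
from m import *
to(.556,-.040,.094,-3.9)
for n in('scene','top'):
    d=get(n)
    u,v=proj(d,[.56,.08,.1]).astype(int); save('g3%s.png'%n,cv2.resize(d['color'][v-45:v+45,u-60:u+60],None,fx=6,fy=6,interpolation=cv2.INTER_CUBIC))
E
```

```text
turn units(4deg): [ 0.01 -0.    0.05]  then shift units(60mm): [ 0.08   0.012 -0.016]  |dl| mm [ 0.8  0.9 -4.8]
pos [ 0.5552 -0.0409  0.0988] F [-1.4 -0.1 -1.3] w 0.0173 t 6.97 j6 -0.13
```

View pics/g3scene.png

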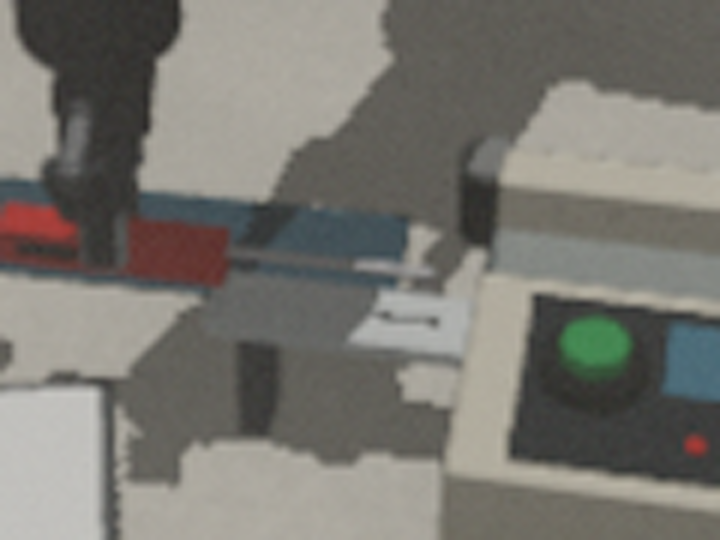

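View pics/g3top.png

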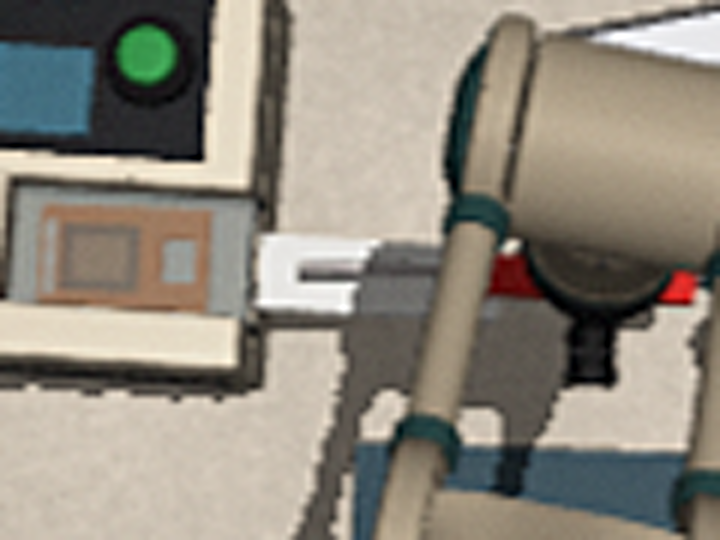

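```bash
python3 - <<'E'
from m import *
a=load('top');b=load('scene')
def px(d,c): 
    u,v=proj(d,[.56,.08,.1]).astype(int); return (u-60+(c[0]+.5)/6-.5, v-45+(c[1]+.5)/6-.5)
pa,pb=px(a,(298,268)),px(b,(433,270)); print('tip end',tri(a,pa,b,pb), onplane(a,*pa,.106))
print('shank far',onplane(a,*px(a,(440,263)),.106))
print('hole',onplane(a,*px(a,(180.5,263)),.085))
print('mouth edge',onplane(a,*px(a,(252,250)),.111))
P=towd([0,0],[0,0])
o=np.array([.5552,-.0409]); print('pred tip',o+.150*np.array([np.cos(TH),np.sin(TH)]))
E
```

```text
tip end (array([0.56191974, 0.11304993, 0.10963687]), np.float64(0.0029243993891766157)) [0.56226924 0.11484791 0.106     ]
shank far [0.56458982 0.04030539 0.106     ]
hole [0.56804595 0.1794805  0.085     ]
mouth edge [0.57120086 0.13845686 0.111     ]
pred tip [0.56540229 0.10875264]
```

```bash
python3 - <<'E'
from m import *
a=load('top');u,v=proj(a,[.56,.06,.1]).astype(int); print(u,v)
save('g3z.png',cv2.resize(a['color'][v-18:v+22,u-40:u+40],None,fx=10,fy=10,interpolation=cv2.INTER_NEAREST))
C=cloud(a)
for uu in range(u-24,u+30,4):
    col=C[v-18:v+22,uu]; k=np.where((col[:,2]>.088)&(col[:,2]<.13))[0]
    print(uu,[(v-18+i,col[i].round(3).tolist()) for i in k][:8])
E
```

```text
301 182
277 [(np.int64(164), [0.615, 0.136, 0.119]), (np.int64(165), [0.612, 0.136, 0.119]), (np.int64(166), [0.61, 0.137, 0.113]), (np.int64(167), [0.607, 0.137, 0.113]), (np.int64(168), [0.604, 0.138, 0.108]), (np.int64(169), [0.6, 0.137, 0.114]), (np.int64(170), [0.597, 0.137, 0.115]), (np.int64(171), [0.595, 0.138, 0.108])]
281 []
285 [(np.int64(180), [0.565, 0.112, 0.112]), (np.int64(181), [0.563, 0.112, 0.108])]
289 [(np.int64(180), [0.566, 0.1, 0.108]), (np.int64(181), [0.562, 0.1, 0.11])]
293 [(np.int64(180), [0.566, 0.087, 0.109]), (np.int64(181), [0.562, 0.087, 0.112])]
297 [(np.int64(181), [0.563, 0.075, 0.109]), (np.int64(182), [0.561, 0.075, 0.099])]
301 [(np.int64(181), [0.562, 0.062, 0.111]), (np.int64(182), [0.559, 0.062, 0.111])]
305 [(np.int64(181), [0.562, 0.049, 0.11]), (np.int64(182), [0.559, 0.049, 0.11])]
309 []
313 []
317 [(np.int64(179), [0.568, 0.012, 0.111]), (np.int64(180), [0.565, 0.012, 0.112]), (np.int64(181), [0.562, 0.012, 0.11]), (np.int64(182), [0.559, 0.012, 0.111]), (np.int64(183), [0.556, 0.012, 0.111]), (np.int64(184), [0.552, 0.012, 0.114]), (np.int64(185), [0.549, 0.012, 0.114])]
321 [(np.int64(179), [0.569, -0.001, 0.107]), (np.int64(180), [0.565, -0.001, 0.114]), (np.int64(181), [0.562, -0.001, 0.113]), (np.int64(182), [0.559, -0.001, 0.109]), (np.int64(183), [0.556, -0.001, 0.111]), (np.int64(184), [0.553, -0.001, 0.11]), (np.int64(185), [0.55, -0.001, 0.108])]
325 []
329 []
```

View pics/g3z.png

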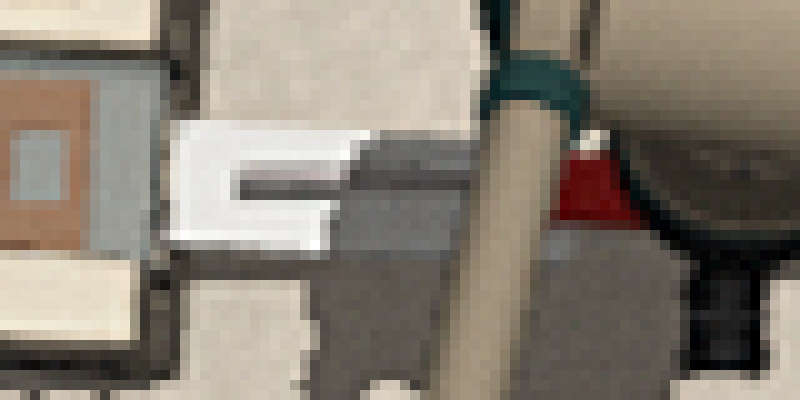

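{"fn": "carry_out", "kwargs": {"deltas": [0.1,0,0,0,0,0,-1,0,0,-0.2,0,0,0,-1,0,0,-0.3,0,0,0,-1,0,0,-0.3,0,0,0,-1,0,0,0,0,0,0,-1]}}

```text
clock: 7.7
position: [0.56, 0.0088, 0.094]
ee_rot: [0.484, 0.516, 0.484, -0.516]
contact_force: [-0.0, -1.1, -1.4]
width: 0.0178
```

```bash
python3 - <<'E'
from m import *
to(.556,-.040,.093,-3.9)
a=get('top'); u,v=proj(a,[.56,.15,.1]).astype(int); print(u,v)
save('g4z.png',cv2.resize(a['color'][v-20:v+20,u-30:u+40],None,fx=11,fy=11,interpolation=cv2.INTER_NEAREST))
E
```

```text
turn units(4deg): [ 0.05 -0.   -0.  ]  then shift units(60mm): [ 0.017 -0.011  0.816]  |dl| mm [ -4.  -48.8  -1. ]
pos [0.56   0.0088 0.094 ] F [-0.  -1.1 -1.4] w 0.0178 t 7.7 j6 -0.04
273 182
```

View pics/g4z.png

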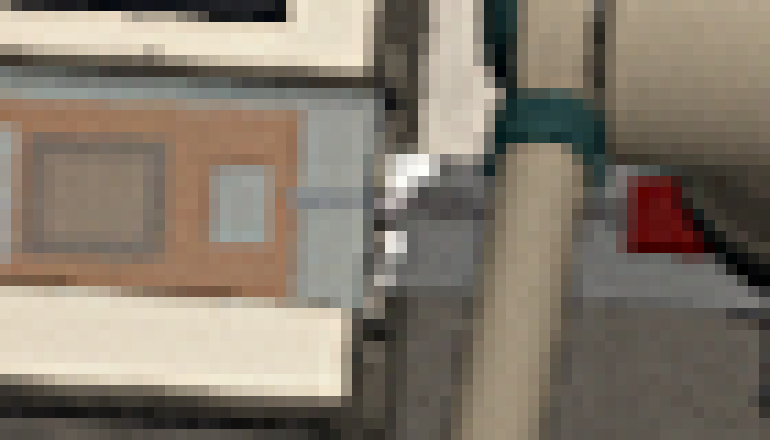

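{"fn": "carry_out", "kwargs": {"deltas": [0,0,-0.2,0,0,0,-1,0,0,-0.14,0,0,0,-1,0,0,0,0,0,0,-1,0.1,0,0,0,0,0,-1,0.08,0,0,0,0,0,-1,0,0,0,0,0,0,-1]}}

```text
clock: 8.5
position: [0.5617, 0.0272, 0.0865]
ee_rot: [0.483, 0.517, 0.482, -0.516]
contact_force: [-6.6, 0.7, 21.5]
width: 0.0179
```

```bash
python3 - <<'E'
from m import *
to(.556,-.040,.083,-3.9)
a=get('top'); u,v=proj(a,[.56,.15,.1]).astype(int); print(u,v)
save('g5z.png',cv2.resize(a['color'][v-20:v+20,u-30:u+40],None,fx=11,fy=11,interpolation=cv2.INTER_NEAREST))
b=get('scene'); u,v=proj(b,[.56,.10,.1]).astype(int); 
save('g5s.png',cv2.resize(b['color'][v-40:v+40,u-60:u+60],None,fx=6.5,fy=6.5,interpolation=cv2.INTER_CUBIC))
E
```

```text
turn units(4deg): [ 0.   -0.   -0.03]  then shift units(60mm): [ 0.058 -0.019  1.124]  |dl| mm [ -5.7 -67.2  -3.5]
pos [0.5617 0.0272 0.0865] F [-6.6  0.7 21.5] w 0.0179 t 8.5 j6 -0.01
273 182
```

View pics/g5z.png

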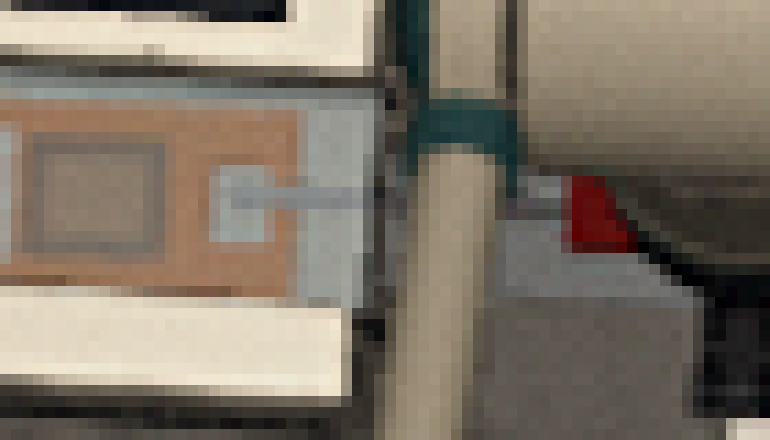

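View pics/g5s.png

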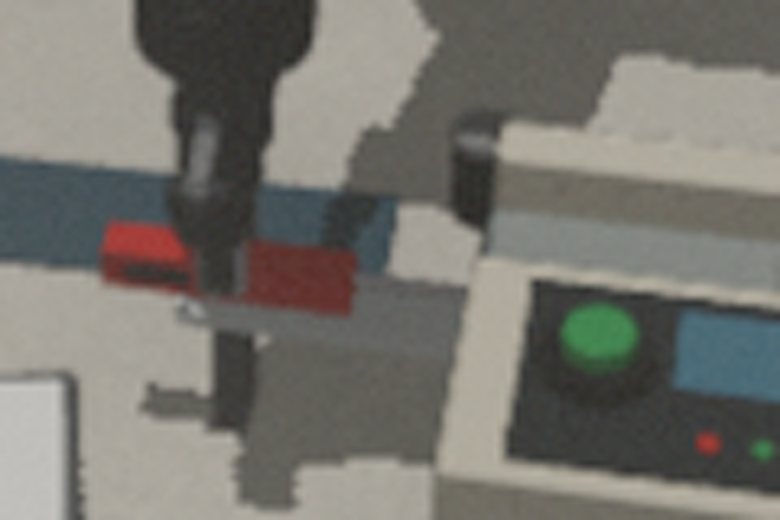

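{"fn": "carry_out", "kwargs": {"deltas": [-0.07,0,0,0,0,0,-1,0,0,0,0,-0.3,0,-1,0,0,0,0,-0.32,0,-1,0,0,0,0,0,0,-1]}}

```text
clock: 9.1
position: [0.5611, 0.0277, 0.0867]
ee_rot: [-0.493, -0.505, -0.473, 0.528]
contact_force: [0.6, -0.3, -0.3]
width: 0.0178
```

```bash
python3 - <<'E'
from m import *
to(.556,-.040,.083,-3.9)
b=get('scene'); u,v=proj(b,[.56,.08,.1]).astype(int); 
save('g6s.png',cv2.resize(b['color'][v-30:v+30,u-45:u+45],None,fx=8.5,fy=8.5,interpolation=cv2.INTER_CUBIC))
E
```

```text
turn units(4deg): [0.03 0.63 0.01]  then shift units(60mm): [ 0.062 -0.009  1.131]  |dl| mm [ -5.1 -67.7  -3.7]
pos [0.5611 0.0277 0.0867] F [ 0.6 -0.3 -0.3] w 0.0178 t 9.1 j6 0.05
```

View pics/g6s.png

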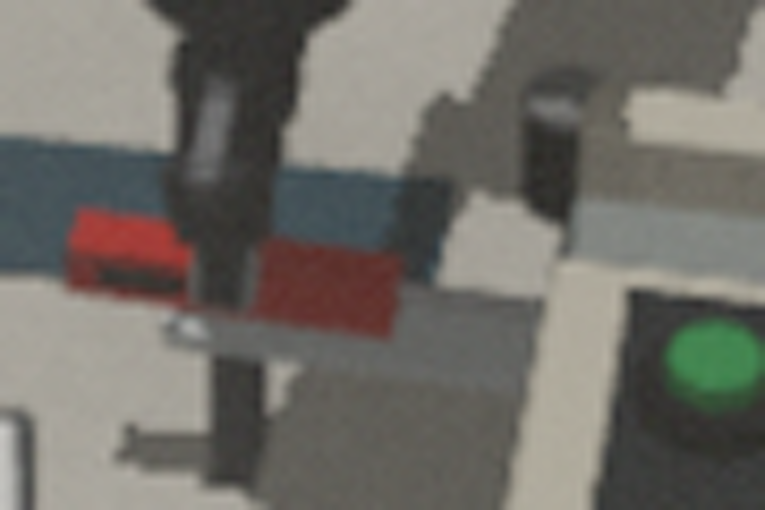

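{"fn": "carry_out", "kwargs": {"deltas": [-0.04,0,0,0,-0.15,0,-1,-0.04,0,0,0,-0.15,0,-1,0,0,0,0,0,0,-1,0.01,0,0.15,0,0,0,-1,0.01,0,0.2,0,0,0,-1,0.02,0,0.25,0,0,0,-1,0,0,0,0,0,0,-1]}}

```text
clock: 10.02
position: [0.5587, -0.0102, 0.0919]
ee_rot: [-0.498, -0.5, -0.467, 0.534]
contact_force: [-0.2, -0.4, -1.2]
width: 0.0177
```

```bash
python3 - <<'E'
from m import *
to(.556,-.040,.083,-3.9)
a=get('top'); u,v=proj(a,[.56,.15,.1]).astype(int); print(u,v)
save('g7z.png',cv2.resize(a['color'][v-20:v+20,u-30:u+40],None,fx=11,fy=11,interpolation=cv2.INTER_NEAREST))
E
```

```text
turn units(4deg): [-0.02  0.93  0.  ]  then shift units(60mm): [ 0.149 -0.012  0.499]  |dl| mm [ -2.7 -29.8  -8.9]
pos [ 0.5587 -0.0102  0.0919] F [-0.2 -0.4 -1.2] w 0.0177 t 10.03 j6 0.01
273 182
```

View pics/g7z.png

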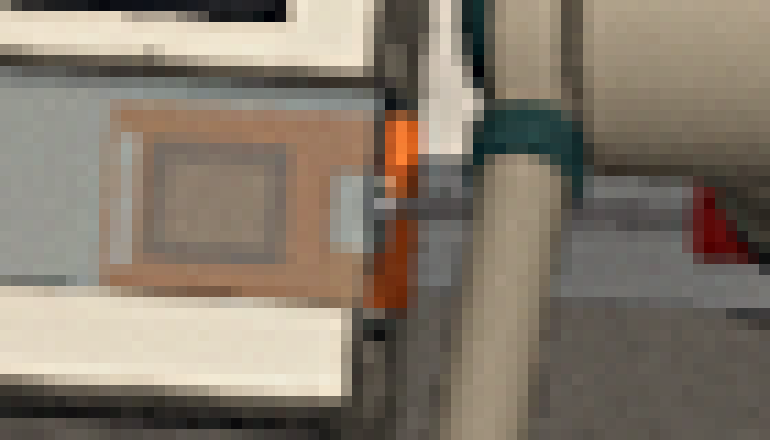

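{"fn": "carry_out", "kwargs": {"deltas": [0.02,0,0.3,0,0,0,-1,0.02,0,0.3,0,0,0,-1,0.02,0,0.3,0,0,0,-1,0.02,0,0.3,0,0,0,-1,0.02,0,0.3,0,0,0,-1,0.01,0,0.2,0,0,0,-1,0,0,0,0,0,0,-1]}}

```text
clock: 10.95
position: [0.552, -0.1116, 0.0919]
ee_rot: [-0.498, -0.5, -0.467, 0.533]
contact_force: [0.7, 0.4, -0.4]
width: 0.0175
```

```bash
python3 - <<'E'
from m import *
to(.556,-.040,.083,-3.9)
a=get('top'); u,v=proj(a,[.56,.08,.1]).astype(int); print(u,v)
save('g8z.png',cv2.resize(a['color'][v-20:v+20,u-30:u+40],None,fx=11,fy=11,interpolation=cv2.INTER_NEAREST))
b=get('scene'); u,v=proj(b,[.56,.08,.1]).astype(int); 
save('g8s.png',cv2.resize(b['color'][v-30:v+30,u-65:u+35],None,fx=7.5,fy=7.5,interpolation=cv2.INTER_CUBIC))
E
```

```text
turn units(4deg): [-0.01  0.92 -0.  ]  then shift units(60mm): [ 0.149 -0.015 -1.195]  |dl| mm [ 4.  71.6 -8.9]
pos [ 0.552  -0.1116  0.0919] F [ 0.7  0.4 -0.4] w 0.0175 t 10.95 j6 -0.17
295 182
```

View pics/g8z.png

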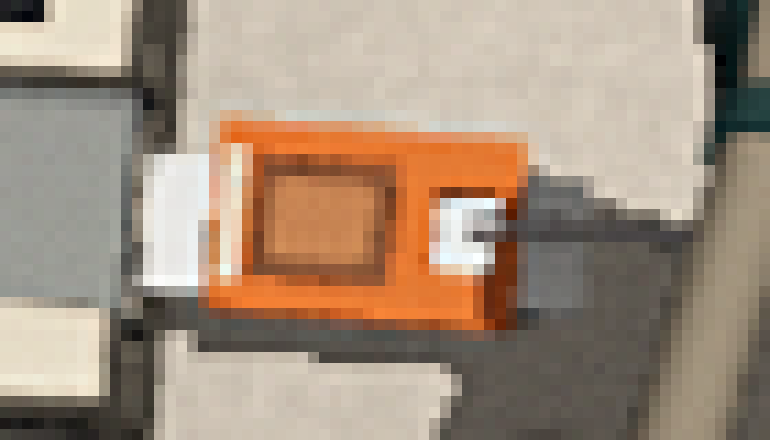

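View pics/g8s.png

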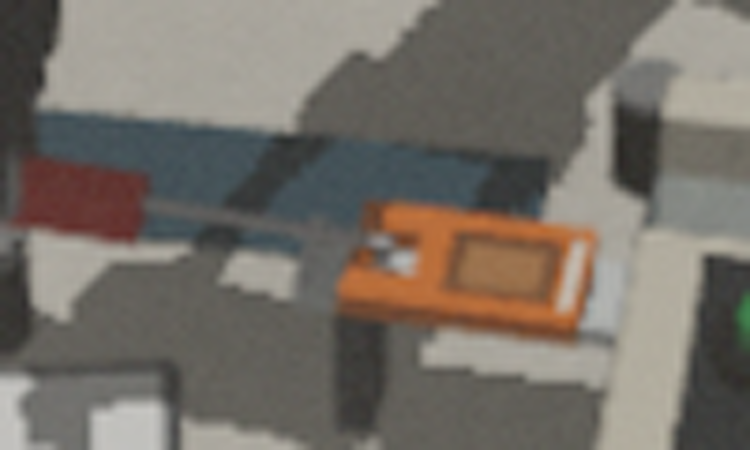

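{"fn": "carry_out", "kwargs": {"deltas": [0,0,-0.05,0,0,0,-1,-0.3,0,0,0,0,0,-1,-0.6,0,0,0,0.5,0,-1,0,0,0,0,0.42,0,-1,0,0,0,0,0,0,-1]}}

```text
clock: 11.68
position: [0.5519, -0.104, 0.1451]
ee_rot: [-0.483, -0.516, -0.483, 0.517]
contact_force: [-0.8, 0.3, -1.8]
width: 0.0179
```

```bash
python3 - <<'E'
from m import *
to(.437,-.076,.06,-3.9)
a=get('top'); u,v=proj(a,[.56,.05,.1]).astype(int); print(u,v)
save('g9z.png',cv2.resize(a['color'][v-30:v+35,u-60:u+40],None,fx=7.5,fy=7.5,interpolation=cv2.INTER_NEAREST))
E
```

```text
turn units(4deg): [ 0.01 -0.    0.01]  then shift units(60mm): [ 1.418 -1.943 -0.335]  |dl| mm [-114.9   28.   -85.1]
pos [ 0.5519 -0.104   0.1451] F [-0.8  0.3 -1.8] w 0.0179 t 11.68 j6 -0.24
304 182
```

View pics/g9z.png

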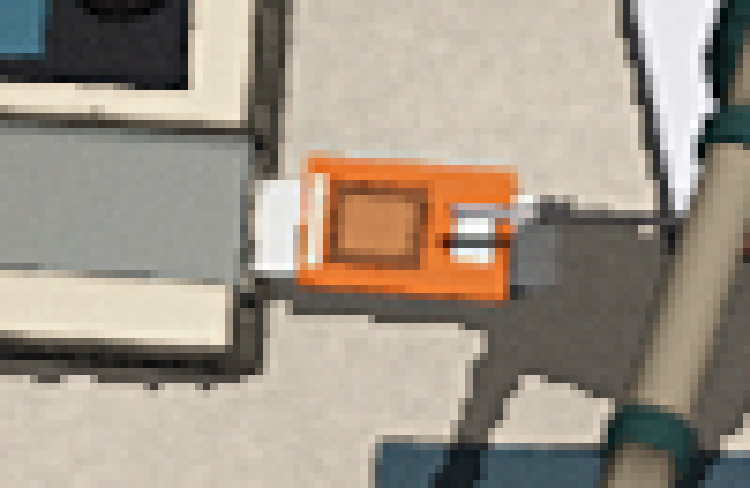

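{"fn": "carry_out", "kwargs": {"deltas": [0,-0.5,-0.09,0,0,0,-1,0,-0.5,-0.09,0,0,0,-1,0,-0.5,-0.09,0,0,0,-1,0,-0.44,-0.06,0,0,0,-1,0.5,0,0,0,0,0,-1,0.5,0,0,0,0,0,-1,0.4,0,0,0,0,0,-1,0,0,0,0,0,0,-1]}}

```text
clock: 12.72
position: [0.4351, -0.0755, 0.0594]
ee_rot: [-0.481, -0.515, -0.485, 0.518]
contact_force: [-0.0, 0.2, -0.4]
width: 0.0183
```

```bash
python3 - <<'E'
from m import *
to(.437,-.076,.012,-3.9)
E
```

```text
turn units(4deg): [ 0.01 -0.02  0.09]  then shift units(60mm): [0.79  0.032 0.007]  |dl| mm [  1.9  -0.5 -47.4]
pos [ 0.4351 -0.0755  0.0594] F [-0.   0.2 -0.4] w 0.0183 t 12.72 j6 -0.26
```

{"fn": "carry_out", "kwargs": {"deltas": [0.3,0,0,0,0,0,-1,0.3,0,0,0,0,0,-1,0.12,0,0,0,0,0,-1,0.07,0,0,0,0,0,-1,0,0,0,0,0,0,-1]}}

```text
clock: 13.35
position: [0.4379, -0.0766, 0.0145]
ee_rot: [0.483, 0.517, 0.483, -0.516]
contact_force: [0.6, -0.6, -0.7]
width: 0.0178
```

{"fn": "carry_out", "kwargs": {"deltas": [0,0,0,0,0,0,-0.3,0,0,0,0,0,0,-0.1,0,0,0,0,0,0,0,0,0,0,0,0,0,0,-0.3,0,0,0,0,0,0,-0.6,0,0,0,0,0,0,-0.6,0,0,0,0,0,0.3,0,0,0,0,0,0,0.6]}}

```text
clock: 14.35
position: [0.4398, -0.0772, 0.1067]
ee_rot: [0.485, 0.518, 0.481, -0.515]
contact_force: [0.6, 0.3, -0.4]
width: 0.0681
```

```bash
python3 - <<'E'
from m import *
to(.56,.05,.15,-3.9)
a=get('top'); save('h1t.png',a['color']); b=get('scene'); save('h1s.png',b['color'])
E
```

```text
turn units(4deg): [ 0.01  0.03 -0.09]  then shift units(60mm): [-0.721  1.855 -2.251]  |dl| mm [120.2 127.2  43.3]
pos [ 0.4398 -0.0772  0.1067] F [ 0.6  0.3 -0.4] w 0.0681 t 14.35 j6 -0.26
```

View pics/h1t.png

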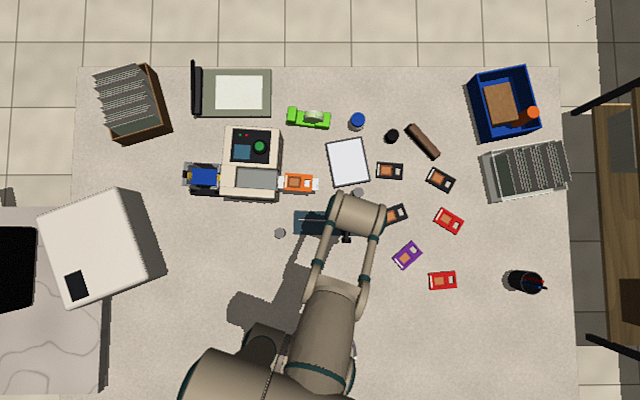

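View pics/h1s.png

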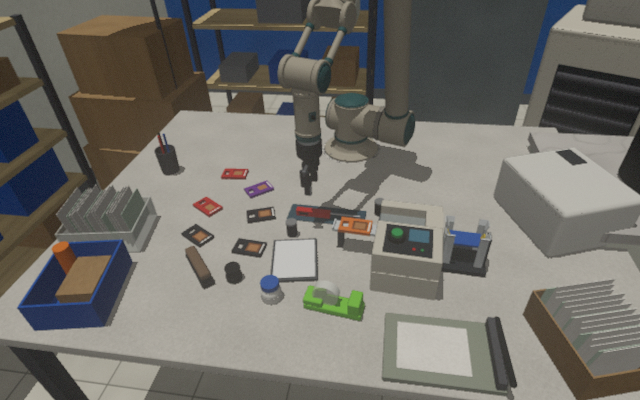

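```bash
cat >> m.py <<'E'
def carrier(d,kind,near,ztop,rad=.06):
    hsv=cv2.cvtColor(d['color'],cv2.COLOR_RGB2HSV);H,S,V=[hsv[...,i] for i in range(3)]
    C=cloud(d)
    if kind=='orange': m=(S>150)&(H>6)&(H<16)&(V>90)
    else: m=(V<75)
    m&=(np.hypot(C[...,0]-near[0],C[...,1]-near[1])<rad)&(abs(C[...,2]-ztop)<.012)
    m=cv2.morphologyEx(m.astype(np.uint8),cv2.MORPH_CLOSE,np.ones((3,3)))
    k,l,s,c=cv2.connectedComponentsWithStats(m)
    i=1+np.argmax(s[1:,4]); P=masked(d,l==i,ztop); r=rect(P)
    ang=r[2] if r[1][0]>r[1][1] else r[2]+90
    if ang<0: ang+=180
    print(kind,s[i,4],'c',np.round(r[0],1),'size',np.round(r[1],1),'long axis deg',round(ang%180,1)); return np.array(r[0])/1e3,ang
E
python3 - <<'E'
from m import *
for n in('top','scene'):
    carrier(load(n),'orange',(.56,.07),.085)
E
```

```text
orange 410 c [562.3  73.6] size [87.7 55.5] long axis deg 85.3
orange 219 c [561.8  70.5] size [88.4 57.2] long axis deg 85.2
```

```bash
python3 - <<'E'
from m import *
to(.562,.072,.12,-4.7)
E
```

```text
turn units(4deg): [ 0.21  0.   -0.  ]  then shift units(60mm): [-0.264  1.867 -2.635]  |dl| mm [124.6 148.4  15.8]
pos [ 0.4374 -0.0764  0.1042] F [-0.4 -0.1 -0. ] w 0.0685 t 14.45 j6 -0.26
```

{"fn": "carry_out", "kwargs": {"deltas": [-0.3,0,0,0.2,0,0,0.8,0,0.45,-0.65,0,0,0,0.8,0,0.45,-0.65,0,0,0,0.8,0,0.45,-0.65,0,0,0,0.8,0,0.45,-0.65,0,0,0,0.8,0,0.07,-0.03,0,0,0,0.8,0,0,0,0,0,0,0.8,0,0,0,0,0,0,0.8]}}

```text
clock: 15.45
position: [0.5609, 0.0707, 0.1215]
ee_rot: [-0.479, -0.519, -0.479, 0.521]
contact_force: [1.0, 0.1, 0.1]
width: 0.0768
```

```bash
python3 - <<'E'
from m import *
to(.562,.072,.071,-4.7)
E
```

```text
turn units(4deg): [-0.    0.01  0.03]  then shift units(60mm): [ 0.841  0.017 -0.023]  |dl| mm [  1.1   1.3 -50.5]
pos [0.5609 0.0707 0.1215] F [1.  0.1 0.1] w 0.0768 t 15.45 j6 0.09
```

{"fn": "carry_out", "kwargs": {"deltas": [0.4,0.02,0,0,0,0,0.8,0.3,0,0,0,0,0,0.8,0.14,0,0,0,0,0,0.8,0,0,0,0,0,0,0.8]}}

```text
clock: 15.95
position: [0.5628, 0.071, 0.0716]
ee_rot: [-0.479, -0.52, -0.479, 0.52]
contact_force: [0.1, 0.5, -0.2]
width: 0.0767
```

```bash
python3 - <<'E'
from m import *
to(.562,.072,.071,-4.7)
b=get('scene'); u,v=proj(b,[.56,.08,.1]).astype(int); 
save('i1s.png',cv2.resize(b['color'][v-45:v+35,u-50:u+50],None,fx=7,fy=7,interpolation=cv2.INTER_CUBIC))
E
```

```text
turn units(4deg): [-0.    0.    0.02]  then shift units(60mm): [ 0.009 -0.015 -0.016]  |dl| mm [-0.8  1.  -0.6]
pos [0.5628 0.071  0.0716] F [ 0.1  0.5 -0.2] w 0.0767 t 15.95 j6 0.09
```

View pics/i1s.png

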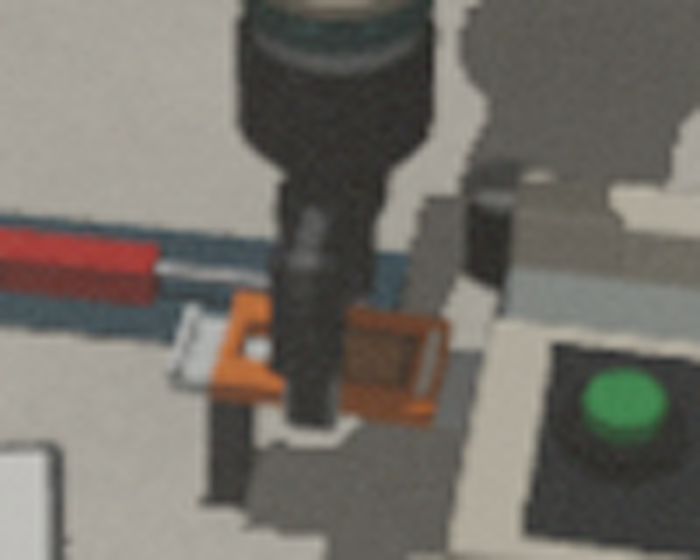

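{"fn": "carry_out", "kwargs": {"deltas": [-0.02,0,0,0,0,0,-1,0,0,0,0,0,0,-1,0,0,0,0,0,0,-1,0,0,0,0,0,0,-1], "newtons": 50}}

```text
clock: 16.5
position: [0.5645, 0.0715, 0.0745]
ee_rot: [0.48, 0.521, 0.479, -0.519]
contact_force: [-0.1, -0.3, 5.5]
width: 0.0543
```

{"fn": "carry_out", "kwargs": {"deltas": [-0.3,0,0,0,0,0,-1,-0.5,0,0,0,0,0,-1,0,0,0,0,0,0,-1]}}

```text
clock: 16.88
position: [0.5653, 0.0717, 0.1232]
ee_rot: [0.481, 0.521, 0.478, -0.518]
contact_force: [0.5, 0.0, -1.4]
width: 0.054
```

```bash
python3 - <<'E'
from m import *
to(.640,-.094,.12,-4.7)
b=get('scene'); u,v=proj(b,[.56,.08,.12]).astype(int); 
save('i2s.png',cv2.resize(b['color'][v-45:v+35,u-50:u+50],None,fx=7,fy=7,interpolation=cv2.INTER_CUBIC))
for n in('top','scene'):
    d=load(n) if n=='top' else b
    hsv=cv2.cvtColor(d['color'],cv2.COLOR_RGB2HSV);C=cloud(d)
    m=(hsv[...,1]<40)&(hsv[...,2]>130)&(abs(C[...,0]-.64)<.12)&(abs(C[...,1]+.09)<.12)&(abs(C[...,2]-.012)<.006)
    P=masked(d,m,.012); print(n,rect(P))
E
```

```text
turn units(4deg): [ 0.01 -0.01 -0.08]  then shift units(60mm): [0.054 1.467 2.65 ]  |dl| mm [  74.7 -165.7   -3.2]
pos [0.5653 0.0717 0.1232] F [ 0.5  0.  -1.4] w 0.054 t 16.88 j6 0.09
top ((643.0365600585938, -91.48631286621094), (234.45245361328125, 231.93853759765625), 89.8149185180664)
scene ((638.988525390625, -113.8265151977539), (221.8001708984375, 163.2733612060547), 15.8968505859375)
```

View pics/i2s.png

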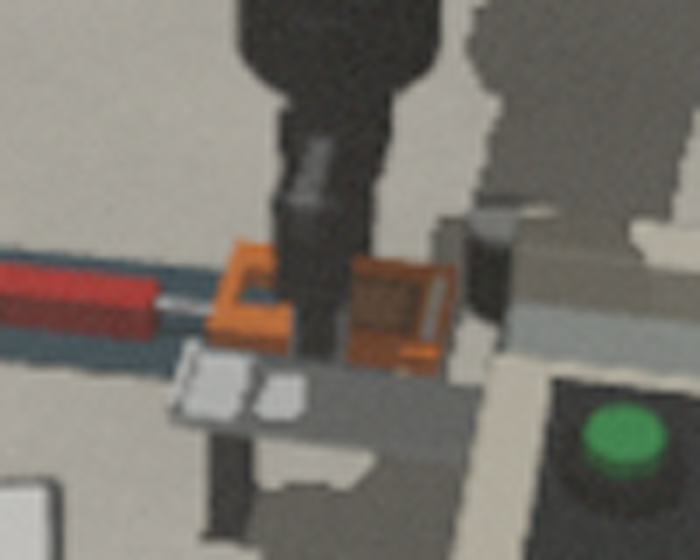

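{"fn": "carry_out", "kwargs": {"deltas": [0,0.29,0.53,0,0,0,-1,0,0.29,0.53,0,0,0,-1,0,0.29,0.53,0,0,0,-1,0,0.29,0.53,0,0,0,-1,0,0.29,0.53,0,0,0,-1,0.5,0,0,0,0,0,-1,0.5,0,0,0,0,0,-1,0.5,0,0,0,0,0,-1,0,0,0,0,0,0,-1]}}

```text
clock: 18.05
position: [0.634, -0.0932, 0.0271]
ee_rot: [-0.477, -0.518, -0.482, 0.522]
contact_force: [0.1, -0.4, -0.4]
width: 0.0543
```

```bash
python3 - <<'E'
from m import *
to(.641,-.094,.016,-4.7)
E
```

```text
turn units(4deg): [ 0.01 -0.02  0.12]  then shift units(60mm): [0.186 0.117 0.004]  |dl| mm [  7.   -0.8 -11.1]
pos [ 0.634  -0.0932  0.0271] F [ 0.1 -0.4 -0.4] w 0.0543 t 18.05 j6 -0.17
```

{"fn": "carry_out", "kwargs": {"deltas": [0.1,0.06,0,0,0,0,-1,0.08,0,0,0,0,0,-1,0,0,0,0,0,0,-1]}}

```text
clock: 18.42
position: [0.6411, -0.0942, 0.0206]
ee_rot: [0.479, 0.52, 0.479, -0.52]
contact_force: [0.3, -0.9, -0.0]
width: 0.0542
```

```bash
python3 - <<'E'
from m import *
to(.641,-.094,.014,-4.7)
b=get('scene'); u,v=proj(b,[.64,-.09,.04]).astype(int); 
save('i3s.png',cv2.resize(b['color'][v-45:v+35,u-50:u+50],None,fx=7,fy=7,interpolation=cv2.INTER_CUBIC))
E
```

```text
turn units(4deg): [ 0.01  0.   -0.01]  then shift units(60mm): [ 0.11  -0.001 -0.004]  |dl| mm [-0.1  0.2 -6.6]
pos [ 0.6411 -0.0942  0.0206] F [ 0.3 -0.9 -0. ] w 0.0542 t 18.43 j6 -0.17
```

View pics/i3s.png

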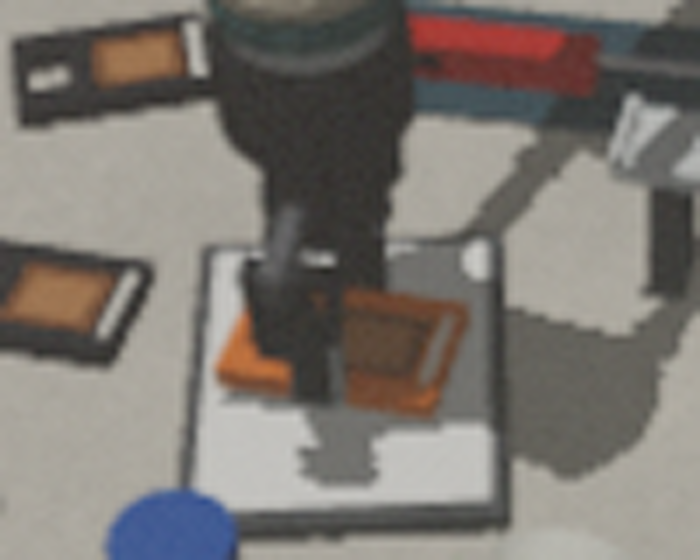

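{"fn": "carry_out", "kwargs": {"deltas": [0.06,0,0,0,0,0,-1,0.04,0,0,0,0,0,-1,0,0,0,0,0,0,-1]}}

```text
clock: 18.85
position: [0.6406, -0.0942, 0.014]
ee_rot: [-0.479, -0.52, -0.479, 0.52]
contact_force: [0.8, 0.5, -0.4]
width: 0.0542
```

{"fn": "carry_out", "kwargs": {"deltas": [0.03,0,0,0,0,0,-1,0,0,0,0,0,0,-1]}}

```text
clock: 19.1
position: [0.6408, -0.0943, 0.0123]
ee_rot: [-0.479, -0.52, -0.479, 0.52]
contact_force: [0.0, 0.3, -0.3]
width: 0.0544
```

{"fn": "carry_out", "kwargs": {"deltas": [0,0,0,0,0,0,0.35,0,0,0,0,0,0,0.6,0,0,0,0,0,0,0.6,-0.3,0,0,0,0,0,0.6,-0.7,0,0,0,0,0,0.6,-0.8,0,0,0,0,0,0.8,0,0,0,0,0,0,0.8]}}

```text
clock: 19.98
position: [0.6444, -0.0951, 0.1267]
ee_rot: [0.483, 0.522, 0.476, -0.518]
contact_force: [1.0, -0.2, -0.7]
width: 0.0768
```

```bash
python3 - <<'E'
from m import *
to(.612,-.235,.12,-5)
b=get('scene');a=get('top')
save('i4t.png',cv2.resize(a['color'][90:300,280:500],None,fx=2.7,fy=2.7,interpolation=cv2.INTER_CUBIC))
u,v=proj(b,[.60,-.2,.04]).astype(int)
save('i4s.png',cv2.resize(b['color'][v-75:v+75,u-100:u+100],None,fx=4,fy=4,interpolation=cv2.INTER_CUBIC))
carrier(b,'orange',(.64,-.094),.022)
for n,d in(('top',a),('scene',b)):
  for p in [(.612,-.235),(.580,-.409),(.46,-.243)]:
    print(n,end=' ');carrier(d,'black',p,.010)
E
```

```text
turn units(4deg): [ 0.09  0.03 -0.16]  then shift units(60mm): [ 0.112 -0.335  2.37 ]  |dl| mm [ -32.4 -139.9   -6.7]
pos [ 0.6444 -0.0951  0.1267] F [ 1.  -0.2 -0.7] w 0.0768 t 19.98 j6 -0.17
orange 170 c [ 639.7 -111.7] size [53.2 56.1] long axis deg 175.7
top black 183 c [ 609.8 -241.5] size [73.9 53.9] long axis deg 85.3
top black 243 c [ 577.9 -407.8] size [90.8 56.4] long axis deg 59.8
top black 199 c [ 459.  -241.6] size [53.5 89.9] long axis deg 110.5
scene black 242 c [ 613.2 -236.3] size [91.2 59.7] long axis deg 85.3
scene black 223 c [ 581.  -410.7] size [93.5 55.4] long axis deg 60.2
scene black 172 c [ 462.  -246.6] size [61.8 80.8] long axis deg 110.9
```

View pics/i4t.png

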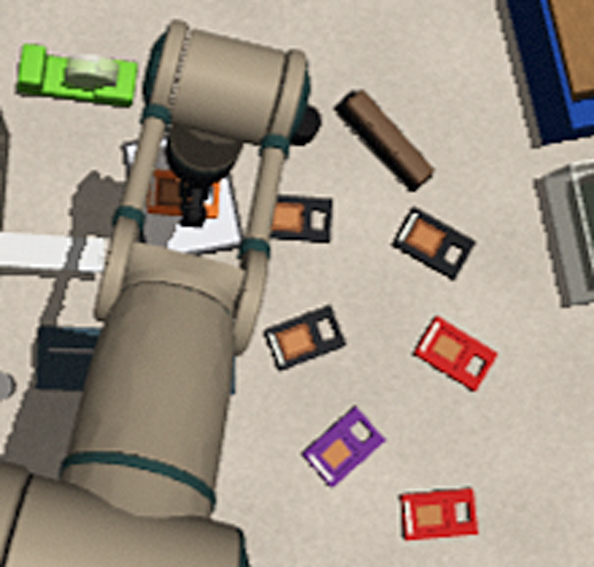

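View pics/i4s.png

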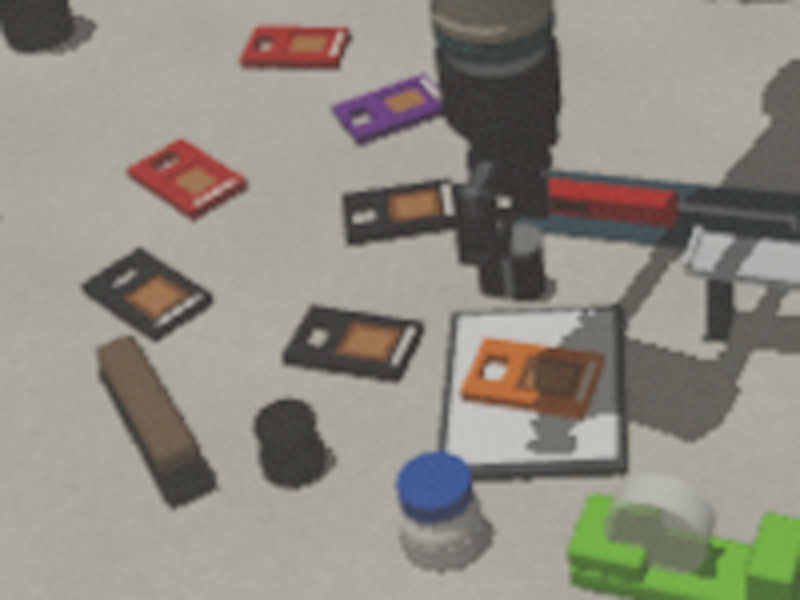

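```bash
python3 - <<'E'
from m import *
to(.6132,-.2345,.07,-4.8)
E
```

```text
turn units(4deg): [ 0.04  0.01 -0.03]  then shift units(60mm): [ 0.866 -0.268  2.367]  |dl| mm [ -27.9 -140.2  -52. ]
pos [ 0.6411 -0.0943  0.122 ] F [-1.  -0.1 -0. ] w 0.077 t 20.07 j6 -0.17
```

{"fn": "carry_out", "kwargs": {"deltas": [0,-0.05,0.5,0,0,0,0.8,0,-0.05,0.5,0,0,0,0.8,0,-0.05,0.5,0,0,0,0.8,0.3,-0.06,0.5,0,0,0,0.8,0.56,-0.06,0.36,0,0,0,0.8,0,0,0,0,0,0,0.8,0,0,0,0,0,0,0.8]}}

```text
clock: 20.95
position: [0.6132, -0.2334, 0.0687]
ee_rot: [0.479, 0.52, 0.48, -0.52]
contact_force: [0.6, 0.6, 0.5]
width: 0.0771
```

```bash
python3 - <<'E'
from m import *
to(.6132,-.2345,.001,-4.8)
E
```

```text
turn units(4deg): [ 0.03 -0.01  0.01]  then shift units(60mm): [1.128e+00 1.000e-03 1.900e-02]  |dl| mm [ -0.   -1.1 -67.7]
pos [ 0.6132 -0.2334  0.0687] F [0.6 0.6 0.5] w 0.0771 t 20.95 j6 -0.39
```

{"fn": "carry_out", "kwargs": {"deltas": [0.4,0,0.02,0,0,0,0.8,0.4,0,0,0,0,0,0.8,0.2,0,0,0,0,0,0.8,0.11,0,0,0,0,0,0.8,0,0,0,0,0,0,0.8]}}

```text
clock: 21.58
position: [0.6135, -0.235, 0.0026]
ee_rot: [0.48, 0.52, 0.479, -0.52]
contact_force: [0.5, 0.9, 0.1]
width: 0.0772
```

{"fn": "carry_out", "kwargs": {"deltas": [0,0,0,0,0,0,-1,0,0,0,0,0,0,-1,0,0,0,0,0,0,-1,0,0,0,0,0,0,-1], "newtons": 50}}

```text
clock: 22.08
position: [0.614, -0.2356, 0.0038]
ee_rot: [0.48, 0.52, 0.478, -0.52]
contact_force: [-0.4, 0.9, 5.5]
width: 0.053
```

```bash
python3 - <<'E'
from m import *
to(.6132,-.2345,.12,-4.8)
E
```

```text
turn units(4deg): [ 0.03  0.01 -0.03]  then shift units(60mm): [-1.936 -0.014 -0.018]  |dl| mm [ -0.8   1.1 116.2]
pos [ 0.614  -0.2356  0.0038] F [-0.4  0.9  5.5] w 0.053 t 22.07 j6 -0.39
```

{"fn": "carry_out", "kwargs": {"deltas": [-0.5,0,0,0,0,0,-1,-0.9,0,0,0,0,0,-1,-0.9,0,0,0,0,0,-1,-0.9,0,0,0,0,0,-1,-0.2,0,0,-0.22,0,0,-1,0,0,0,0,0,0,-1]}}

```text
clock: 22.82
position: [0.6132, -0.2353, 0.2068]
ee_rot: [0.484, 0.516, 0.483, -0.516]
contact_force: [0.1, -0.2, -0.7]
width: 0.0532
```

```bash
python3 - <<'E'
from m import *
to(.5815,.3697,.21,-3.9)
a=get('top'); carrier(a,'black',(.614,-.2356),.217,.08)
C=cloud(a); hsv=cv2.cvtColor(a['color'],cv2.COLOR_RGB2HSV);H,S=hsv[...,0],hsv[...,1]
m=(H>105)&(H<125)&(S>150)&(abs(C[...,0]-.58)<.06)&(abs(C[...,1]-.37)<.06)&(abs(C[...,2]-.086)<.012)
print(rect(masked(a,m,.086)))
save('j1.png',cv2.resize(a['color'][150:205,175:225],None,fx=10,fy=10,interpolation=cv2.INTER_NEAREST))
b=get('scene');u,v=proj(b,[.614,-.235,.2]).astype(int)
save('j1s.png',cv2.resize(b['color'][v-45:v+35,u-50:u+50],None,fx=7,fy=7,interpolation=cv2.INTER_CUBIC))
E
```

```text
turn units(4deg): [ 0.03  0.01 -0.02]  then shift units(60mm): [ -0.054  -1.213 -10.025]  |dl| mm [-31.7 605.    3.2]
pos [ 0.6132 -0.2353  0.2068] F [ 0.1 -0.2 -0.7] w 0.0532 t 22.82 j6 -0.41
black 67 c [ 615.3 -200.1] size [20.2 51.5] long axis deg 175.3
((582.9473266601562, 381.97674560546875), (98.63658142089844, 52.465293884277344), 86.13121032714844)
```

View pics/j1.png

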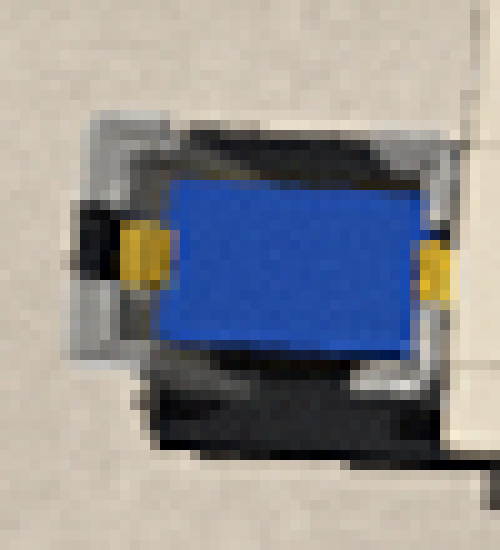

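View pics/j1s.png

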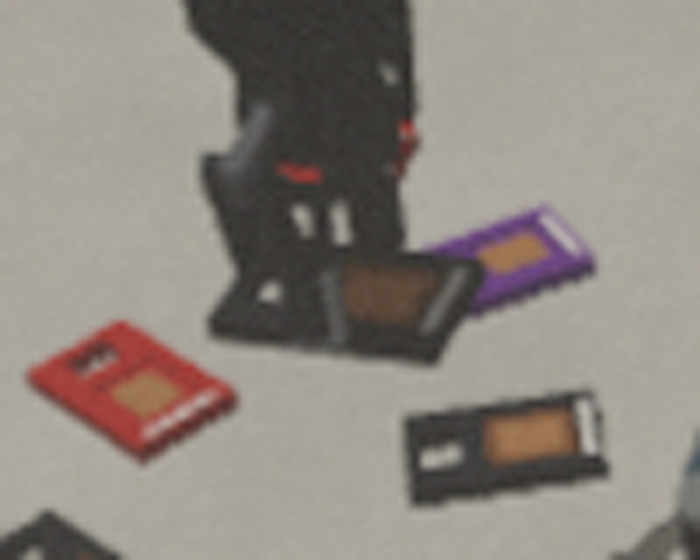

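```bash
python3 - <<'E'
from m import *
a=load('top')
f=lambda x,y:(175+x/10-.5,150+y/10-.5)
for nm,x,y,z in [('catchL inner',177,258,.087),('catchR inner',415,272,.087),('folTL',172,180,.086),('folTR',424,192,.086),('folBL',158,342,.086),('folBR',410,358,.086),
 ('postTL',90,110,.125),('postTR',452,138,.125),('postBL',68,358,.125),('postBR',436,396,.125)]:
    print(nm,onplane(a,*f(x,y),z).round(4))
# blue component
C=cloud(a); hsv=cv2.cvtColor(a['color'],cv2.COLOR_RGB2HSV);H,S,V=[hsv[...,i] for i in range(3)]
m=((H>105)&(H<125)&(S>150)).astype(np.uint8); k,l,s,c=cv2.connectedComponentsWithStats(m)
for i in range(1,k):
    if s[i,4]>200 and 180<c[i][0]<225: print(s[i],c[i],rect(masked(a,l==i,.086)),onplane(a,*c[i],.086))
b=load('scene');u,v=proj(b,[.58,.37,.1]).astype(int);print(u,v)
save('j2s.png',cv2.resize(b['color'][v-35:v+35,u-40:u+40],None,fx=9,fy=9,interpolation=cv2.INTER_NEAREST))
E
```

```text
catchL inner [0.5853 0.4105 0.087 ]
catchR inner [0.5804 0.3346 0.087 ]
folTL [0.6107 0.413  0.086 ]
folTR [0.6065 0.3325 0.086 ]
folBL [0.5584 0.4161 0.086 ]
folBR [0.5529 0.3359 0.086 ]
postTL [0.6261 0.4259 0.125 ]
postTR [0.6169 0.3137 0.125 ]
postBL [0.5485 0.4305 0.125 ]
postBR [0.5362 0.3171 0.125 ]
[191 168  28  18 413] [203.8062954  176.45762712] ((580.9739379882812, 371.6358642578125), (84.21066284179688, 55.44195556640625), 86.3404312133789) [0.58152954 0.37373227 0.086     ]
465 234
```

View pics/j2s.png

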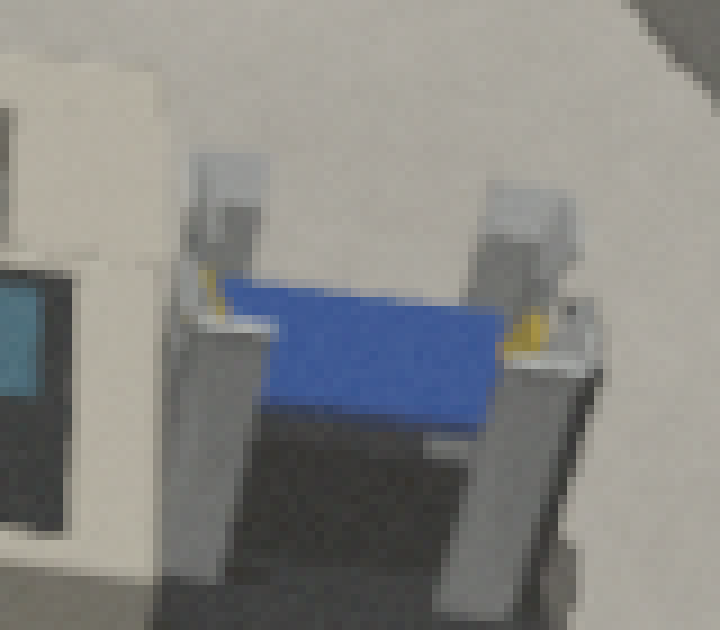

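```bash
python3 - <<'E'
from m import *
b=load('scene')
f=lambda x,y:(425+x/9-.5,199+y/9-.5)
for nm,x,y,z in [('catchR inner',222,300,.087),('catchL inner',503,355,.087),('folTR',228,280,.086),('folTL',506,316,.086),('post near R',190,330,.125),('post near L',600,372,.125),('near R in',278,330,.125),('near L in',510,368,.125),('far R',192,155,.125),('far R2',265,155,.125),('far L',488,185,.125),('far L2',576,190,.125)]:
    print(nm,onplane(b,*f(x,y),z).round(4))
E
```

```text
catchR inner [0.5614 0.331  0.087 ]
catchL inner [0.5762 0.4122 0.087 ]
folTR [0.5507 0.3338 0.086 ]
folTL [0.5572 0.4158 0.086 ]
post near R [0.6189 0.3119 0.125 ]
post near L [0.6227 0.4252 0.125 ]
near R in [0.6159 0.3369 0.125 ]
near L in [0.6241 0.4004 0.125 ]
far R [0.539  0.3181 0.125 ]
far R2 [0.5363 0.34   0.125 ]
far L [0.5427 0.4049 0.125 ]
far L2 [0.542  0.4306 0.125 ]
```

{"fn": "carry_out", "kwargs": {"deltas": [0,-0.12,-0.9,0,0,0,-1,0,-0.12,-0.9,0,0,0,-1,0,-0.12,-0.9,0,0,0,-1,0,-0.12,-0.9,0,0,0,-1,0,-0.12,-0.9,0,0,0,-1,0,-0.12,-0.9,0,0,0,-1,0,-0.12,-0.9,0,0,0,-1,0,-0.12,-0.9,0,0,0,-1,0,-0.12,-0.9,0,0,0,-1,0,0,0,0,0,0,-1]}}

```text
clock: 24.18
position: [0.5786, 0.2575, 0.2033]
ee_rot: [-0.483, -0.514, -0.486, 0.516]
contact_force: [0.1, -0.8, 0.1]
width: 0.0529
```

```bash
python3 - <<'E'
from m import *
to(.5825,.372,.14,-3.9)
E
```

```text
turn units(4deg): [0.1  0.   0.07]  then shift units(60mm): [ 1.054 -0.065 -1.908]  |dl| mm [  3.9 114.5 -63.3]
pos [0.5786 0.2575 0.2033] F [ 0.1 -0.8  0.1] w 0.0529 t 24.18 j6 0.37
```

{"fn": "carry_out", "kwargs": {"deltas": [0,-0.02,-0.6,0,0,0,-1,0,-0.02,-0.6,0,0,0,-1,0,-0.02,-0.6,0,0,0,-1,0,0,-0.11,0,0,0,-1,0.5,0,0,0,0,0,-1,0.5,0,0,0,0,0,-1,0,0,0,0,0,0,-1,0,0,0,0,0,0,-1]}}

```text
clock: 25.18
position: [0.5851, 0.3677, 0.1467]
ee_rot: [0.483, 0.516, 0.483, -0.516]
contact_force: [0.9, -0.6, -0.6]
width: 0.0532
```

```bash
python3 - <<'E'
from m import *
to(.5825,.372,.14,-3.9)
b=get('scene');u,v=proj(b,[.58,.37,.13]).astype(int);print(u,v)
save('k1s.png',cv2.resize(b['color'][v-40:v+40,u-50:u+50],None,fx=7.5,fy=7.5,interpolation=cv2.INTER_CUBIC))
a=get('top');u,v=proj(a,[.58,.37,.13]).astype(int);print(u,v)
save('k1t.png',cv2.resize(a['color'][v-30:v+30,u-40:u+40],None,fx=9.5,fy=9.5,interpolation=cv2.INTER_NEAREST))
E
```

```text
turn units(4deg): [ 0.02  0.01 -0.01]  then shift units(60mm): [ 0.111 -0.048 -0.069]  |dl| mm [-2.6  4.3 -6.7]
pos [0.5851 0.3677 0.1467] F [ 0.9 -0.6 -0.6] w 0.0532 t 25.18 j6 0.53
467 225
200 174
```

View pics/k1s.png

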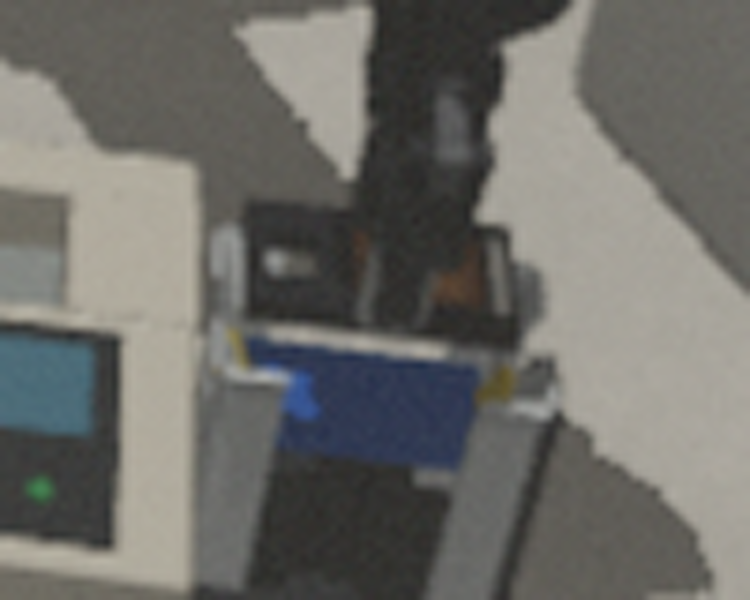

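View pics/k1t.png

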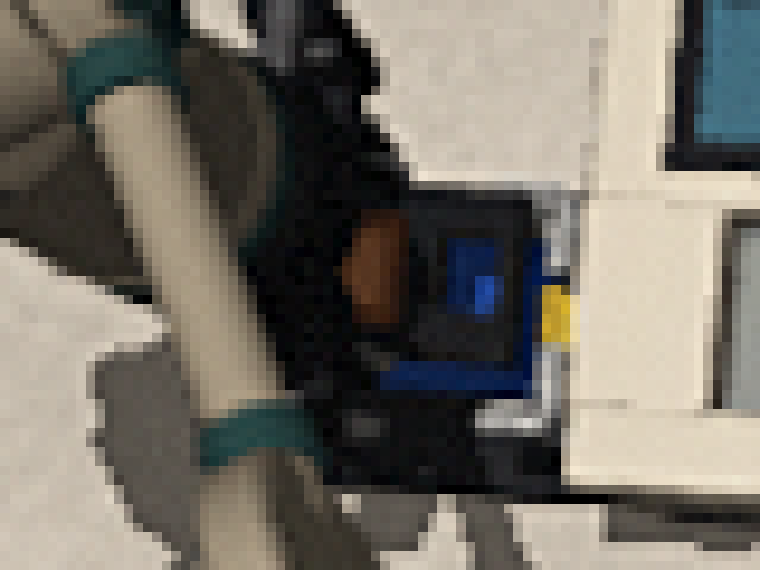

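```bash
python3 - <<'E'
from m import *
a=load('top')
f=lambda x,y:(160+x/9.5-.5,144+y/9.5-.5)
tr=onplane(a,*f(541,188),.153);br=onplane(a,*f(526,370),.153);print(tr,br,np.linalg.norm(tr-br))
mid=(tr+br)/2; c=mid[:2]-.045*ex; print('carrier centre est',c, 'mag top-cam (.582,.3722); robot now .5851,.3677')
b=load('scene')
f=lambda x,y:(417+x/7.5-.5,185+y/7.5-.5)
# near top edge corners at z .153 ; label end
p=[onplane(b,*f(*q),.153) for q in [(247,205),(507,228),(519,318),(250,300)]]
for q in p: print(q.round(4))
print(np.mean(p,0))
E
```

```text
[0.6118358  0.31618894 0.153     ] [0.5532617  0.31978354 0.153     ] 0.05868429689216559
carrier centre est [0.58560944 0.36288203] mag top-cam (.582,.3722); robot now .5851,.3677
[0.5558 0.3222 0.153 ]
[0.558  0.4113 0.153 ]
[0.6065 0.4085 0.153 ]
[0.6079 0.3192 0.153 ]
[0.58206032 0.36529861 0.153     ]
```

{"fn": "carry_out", "kwargs": {"deltas": [0,-0.05,-0.1,0,0,0,-1,0.15,0,0,0,0,0,-1,0.15,0,0,0,0,0,-1,0,0,0,0,0,0,-1,0,0,0,0,0,0,-1]}}

```text
clock: 25.9
position: [0.5819, 0.3747, 0.128]
ee_rot: [-0.483, -0.516, -0.483, 0.516]
contact_force: [0.0, 0.3, -0.1]
width: 0.053
```

```bash
python3 - <<'E'
from m import *
to(.5825,.374,.128,-3.9)
b=get('scene');u,v=proj(b,[.58,.37,.13]).astype(int);print(u,v)
save('k2s.png',cv2.resize(b['color'][v-30:v+30,u-35:u+35],None,fx=10,fy=10,interpolation=cv2.INTER_NEAREST))
a=get('top');u,v=proj(a,[.58,.37,.13]).astype(int);print(u,v)
save('k2t.png',cv2.resize(a['color'][v-25:v+25,u-30:u+30],None,fx=11,fy=11,interpolation=cv2.INTER_NEAREST))
E
```

```text
turn units(4deg): [0.03 0.   0.  ]  then shift units(60mm): [-0.001  0.011  0.01 ]  |dl| mm [ 0.6 -0.7  0. ]
pos [0.5819 0.3747 0.128 ] F [ 0.   0.3 -0.1] w 0.053 t 25.9 j6 0.54
467 225
200 174
```

View pics/k2s.png

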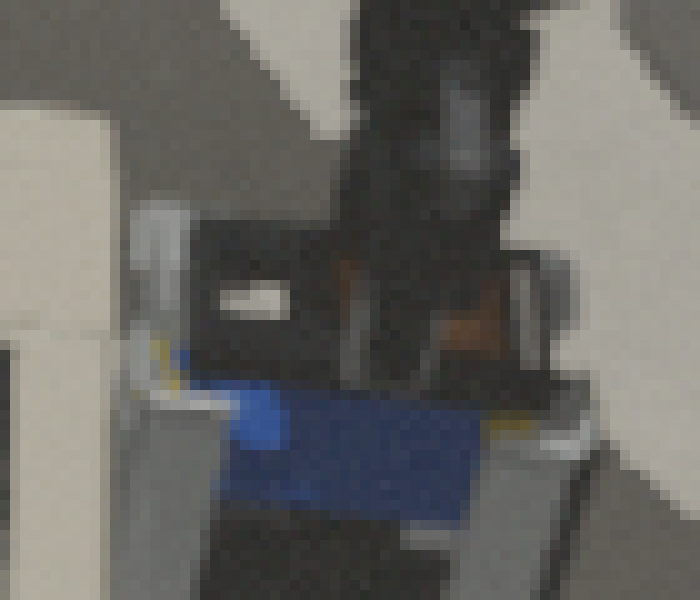

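View pics/k2t.png

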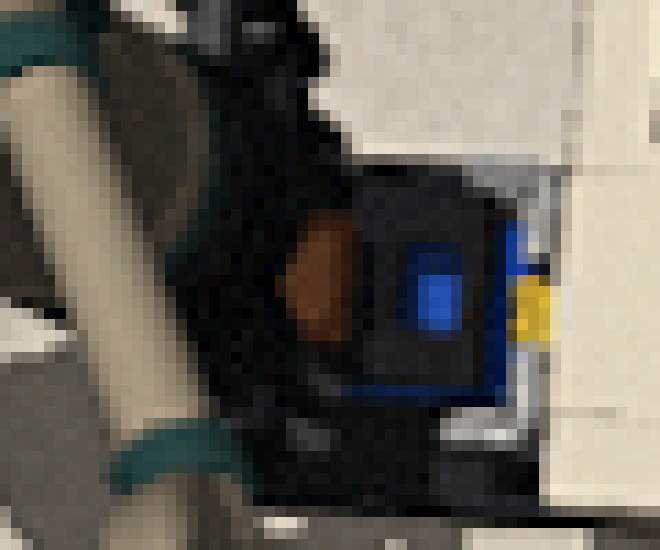

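```bash
python3 - <<'E'
from m import *
a=load('top');b=load('scene')
ft=lambda x,y:(170+x/11-.5,149+y/11-.5)
fs=lambda x,y:(432+x/10-.5,195+y/10-.5)
z=.134
for q in [(516,190),(500,385),(500,300)]: print('top end',onplane(a,*ft(*q),z).round(4))
print('top postsR  topcorner',onplane(a,*ft(560,165),.125).round(4),onplane(a,*ft(545,445),.125).round(4))
print('catchR',onplane(a,*ft(508,310),.087))
for q in [(192,220),(540,250),(552,378),(192,372)]: print('scene',onplane(b,*fs(*q),z).round(4))
print('catchR scene',onplane(b,*fs(185,385),.087))
for n,d,f,q in [('top',a,ft,[(500,250),(480,300),(470,350)]),('scene',b,fs,[(300,330),(250,240),(250,360),(470,390)])]:
    for x in q:
        u,v=f(*x); print(n,x,pt(d,u,v).round(4))
E
```

```text
top end [0.6075 0.3213 0.134 ]
top end [0.5525 0.3246 0.134 ]
top end [0.5764 0.3251 0.134 ]
top postsR  topcorner [0.6162 0.3115 0.125 ] [0.5366 0.3142 0.125 ]
catchR [0.58049801 0.33559593 0.087     ]
scene [0.5518 0.3288 0.134 ]
scene [0.5535 0.4193 0.134 ]
scene [0.6052 0.415  0.134 ]
scene [0.614  0.3238 0.134 ]
catchR scene [0.56593534 0.33291886 0.087     ]
top (500, 250) [0.5983 0.3385 0.0861]
top (480, 300) [0.5772 0.3321 0.129 ]
top (470, 350) [0.5627 0.3338 0.1319]
scene (300, 330) [0.5967 0.3523 0.1364]
scene (250, 240) [0.5594 0.3432 0.1348]
scene (250, 360) [0.6083 0.3388 0.1347]
scene (470, 390) [0.6123 0.3936 0.1339]
```

{"fn": "carry_out", "kwargs": {"deltas": [0.1,0,-0.025,0,0,0,-1,0.1,0,0,0,0,0,-1,0,0,0,0,0,0,-1,0,0,0,0,0,0,-1]}}

```text
clock: 26.5
position: [0.5819, 0.3762, 0.1161]
ee_rot: [-0.483, -0.516, -0.483, 0.516]
contact_force: [0.1, 0.1, -0.3]
width: 0.0529
```

{"fn": "carry_out", "kwargs": {"deltas": [0.06,0,0,0,0,0,-1,0.06,0,0,0,0,0,-1,0,0,0,0,0,0,-1,0,0,0,0,0,0,-1]}}

```text
clock: 27.0
position: [0.5822, 0.3757, 0.1106]
ee_rot: [0.484, 0.516, 0.483, -0.516]
contact_force: [-1.9, -3.8, 7.0]
width: 0.0531
```

```bash
python3 - <<'E'
from m import *
to(.5825,.374,.108,-3.9)
b=get('scene');u,v=proj(b,[.58,.37,.13]).astype(int);print(u,v)
save('k3s.png',cv2.resize(b['color'][v-30:v+30,u-35:u+35],None,fx=10,fy=10,interpolation=cv2.INTER_NEAREST))
a=get('top');u,v=proj(a,[.58,.37,.13]).astype(int);print(u,v)
save('k3t.png',cv2.resize(a['color'][v-25:v+25,u-30:u+30],None,fx=11,fy=11,interpolation=cv2.INTER_NEAREST))
E
```

```text
turn units(4deg): [ 0.03  0.   -0.02]  then shift units(60mm): [0.044 0.007 0.027]  |dl| mm [ 0.3 -1.7 -2.6]
pos [0.5822 0.3757 0.1106] F [-1.9 -3.8  7. ] w 0.0531 t 27.0 j6 0.54
467 225
200 174
```

View pics/k3s.png

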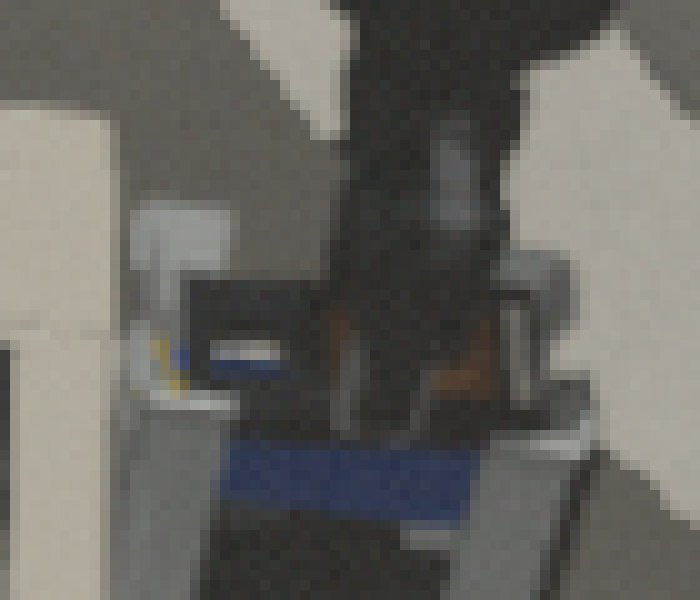

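View pics/k3t.png

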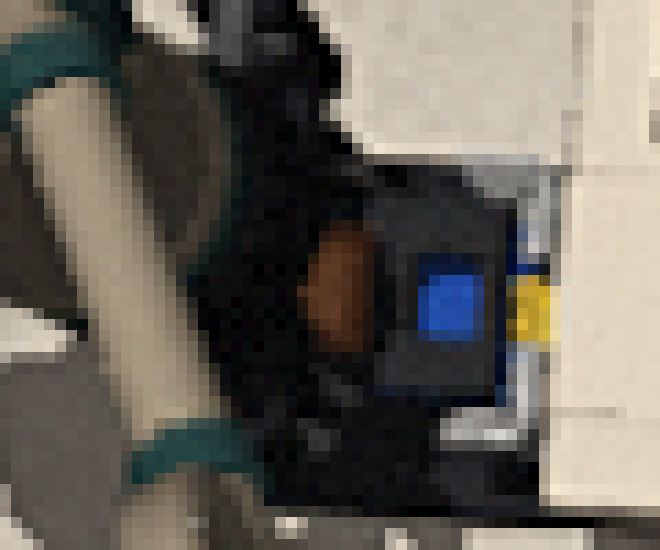

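{"fn": "carry_out", "kwargs": {"deltas": [-0.06,0,0.03,0,0,0,-1,0,0,0.03,0,0,0,-1,0.06,0,0,0,0,0,-1,0,0,0,0,0,0,-1,0,0,0,0,0,0,-1]}}

```text
clock: 27.72
position: [0.5815, 0.3725, 0.1084]
ee_rot: [-0.483, -0.516, -0.483, 0.517]
contact_force: [-0.1, -0.5, -0.3]
width: 0.0532
```

{"fn": "carry_out", "kwargs": {"deltas": [0.04,0,0,0,0,0,-1,0.04,0,0,0,0,0,-1,0,0,0,0,0,0,-1,0,0,0,0,0,0,-1]}}

```text
clock: 28.22
position: [0.5818, 0.3728, 0.1044]
ee_rot: [0.483, 0.516, 0.483, -0.516]
contact_force: [0.3, 1.5, -0.3]
width: 0.0531
```

```bash
python3 - <<'E'
from m import *
b=get('scene');u,v=proj(b,[.58,.37,.13]).astype(int);print(u,v)
save('k4s.png',cv2.resize(b['color'][v-30:v+30,u-35:u+35],None,fx=10,fy=10,interpolation=cv2.INTER_NEAREST))
E
```

```text
467 225
```

View pics/k4s.png

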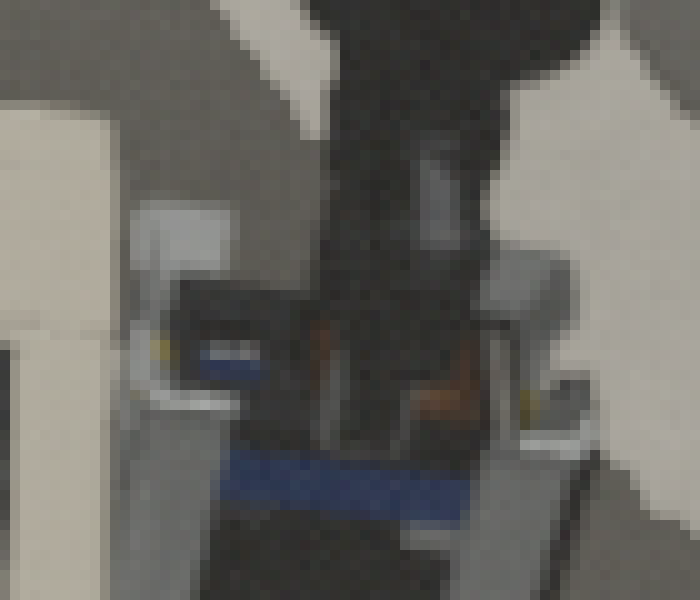

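{"fn": "carry_out", "kwargs": {"deltas": [0.04,0,0,0,0,0,-1,0,0,0,0,0,0,-1,0,0,0,0,0,0,-1]}}

```text
clock: 28.65
position: [0.582, 0.3727, 0.1021]
ee_rot: [0.483, 0.516, 0.483, -0.516]
contact_force: [-0.0, 0.4, 2.4]
width: 0.0534
```

{"fn": "carry_out", "kwargs": {"deltas": [-0.02,0,0,0,0,0,0.3,0,0,0,0,0,0,0.6,0,0,0,0,0,0,0.6,-0.3,0,0,0,0,0,0.6,-0.4,0,0,0,0,0,0.3,0,0,0,0,0,0,-1,0,0,0,0,0,0,-1,0,0,0,0,0,0,-1,0,0,0,0,0,0,-1]}}

```text
clock: 29.78
position: [0.5813, 0.3724, 0.1441]
ee_rot: [-0.483, -0.516, -0.483, 0.517]
contact_force: [-0.2, 0.2, -0.2]
width: -0.0003
```

```bash
python3 - <<'E'
from m import *
to(.582,.372,.115,-3.9)
b=get('scene');u,v=proj(b,[.58,.37,.13]).astype(int);print(u,v)
save('k5s.png',cv2.resize(b['color'][v-30:v+30,u-35:u+35],None,fx=10,fy=10,interpolation=cv2.INTER_NEAREST))
E
```

```text
turn units(4deg): [0.03 0.01 0.02]  then shift units(60mm): [0.485 0.012 0.005]  |dl| mm [  0.7  -0.4 -29.1]
pos [0.5813 0.3724 0.1441] F [-0.2  0.2 -0.2] w -0.0003 t 29.77 j6 0.54
467 225
```

View pics/k5s.png

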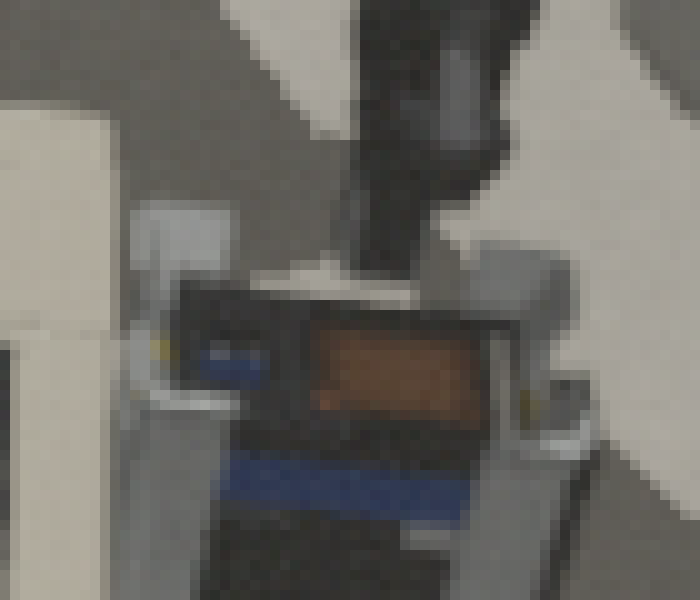

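{"fn": "carry_out", "kwargs": {"deltas": [0.4,0,0,0,0,0,-1,0.15,0,0,0,0,0,-1,0.15,0,0,0,0,0,-1,0.15,0,0,0,0,0,-1,0.15,0,0,0,0,0,-1,0.1,0,0,0,0,0,-1,0,0,0,0,0,0,-1]}}

```text
clock: 30.7
position: [0.5838, 0.3761, 0.0825]
ee_rot: [0.483, 0.52, 0.483, -0.513]
contact_force: [-1.5, 5.0, 11.2]
width: -0.0004
```

{"fn": "carry_out", "kwargs": {"deltas": [0.07,0,0,0,0,0,-1,0.03,0,0,0,0,0,-1,0,0,0,0,0,0,-1,0,0,0,0,0,0,-1]}}

```text
clock: 31.2
position: [0.5827, 0.3733, 0.0737]
ee_rot: [0.483, 0.517, 0.483, -0.515]
contact_force: [1.0, 0.7, 2.4]
width: 0.0001
```

```bash
python3 - <<'E'
from m import *
to(.582,.372,.079,-3.9)
b=get('scene');u,v=proj(b,[.58,.37,.13]).astype(int);print(u,v)
save('k6s.png',cv2.resize(b['color'][v-30:v+30,u-35:u+35],None,fx=10,fy=10,interpolation=cv2.INTER_NEAREST))
E
```

```text
turn units(4deg): [ 0.03 -0.02 -0.03]  then shift units(60mm): [-0.088 -0.01   0.023]  |dl| mm [-0.7 -1.3  5.3]
pos [0.5827 0.3733 0.0737] F [1.  0.7 2.4] w 0.0001 t 31.2 j6 0.54
467 225
```

View pics/k6s.png

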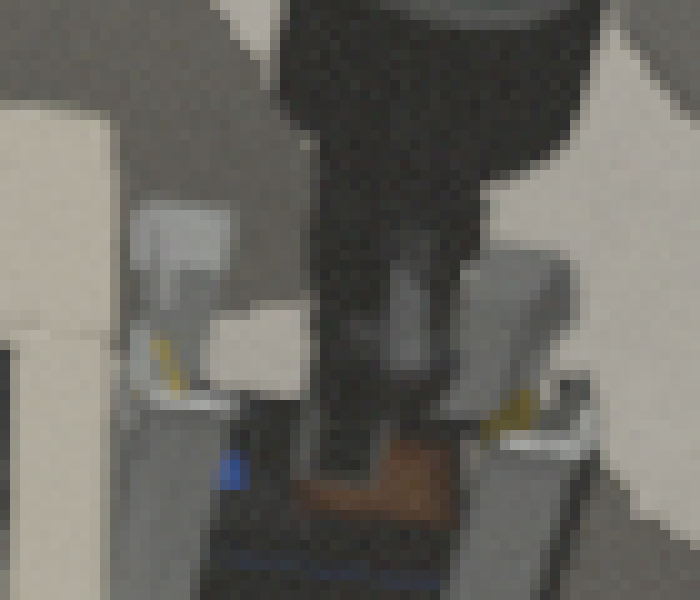

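{"fn": "carry_out", "kwargs": {"deltas": [-0.2,0,0,0,0,0,-1,-0.5,0,0,0,0,0,-1,-0.9,0,0,0,0,0,-1,-0.9,0,0,0,0,0,-1,0,-0.5,0.5,0,0,0,0,0,-0.5,0.8,0,0,0,0.6,0,-0.5,0.8,0,0,0,0.8,0,-0.3,0.9,0,0,0,0.8,0,-0.1,0.9,0,0,0,0.8,0,0,0.9,0,0,0,0.8]}}

```text
clock: 32.5
position: [0.4468, 0.091, 0.2229]
ee_rot: [-0.483, -0.515, -0.484, 0.517]
contact_force: [0.2, 0.2, -0.4]
width: 0.0769
```

```bash
python3 - <<'E'
from m import *
to(.582,.372,.079,-3.9)
b=get('scene');u,v=proj(b,[.58,.37,.1]).astype(int)
i1=cv2.resize(b['color'][v-30:v+30,u-35:u+35],None,fx=5.5,fy=5.5,interpolation=cv2.INTER_NEAREST)
a=get('top');u,v=proj(a,[.58,.37,.1]).astype(int)
i2=cv2.resize(a['color'][v-30:v+30,u-35:u+35],None,fx=5.5,fy=5.5,interpolation=cv2.INTER_NEAREST)
save('l1.png',np.hstack([i1,i2])); save('l1t.png',a['color'])
for n,d in(('top',a),('scene',b)):
  for p in [(.580,-.409),(.46,-.243)]:
    print(n,end=' ');carrier(d,'black',p,.010)
E
```

```text
turn units(4deg): [0.04 0.02 0.03]  then shift units(60mm): [ 2.399  1.929 -4.826]  |dl| mm [ 135.2  281.  -143.9]
pos [0.4468 0.091  0.2229] F [ 0.2  0.2 -0.4] w 0.0769 t 32.5 j6 0.11
top black 245 c [ 578.3 -407.9] size [90.4 57.3] long axis deg 60.2
top black 209 c [ 458.6 -241.7] size [53.8 90.4] long axis deg 111.3
scene black 227 c [ 580.9 -410. ] size [94.6 56.2] long axis deg 60.2
scene black 173 c [ 461.5 -245. ] size [61.8 83.7] long axis deg 110.8
```

View pics/l1.png

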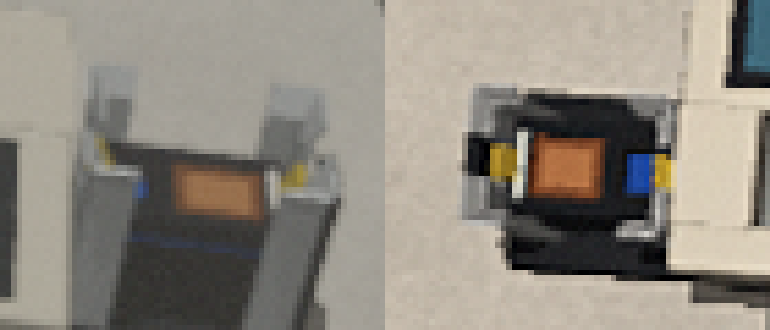

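View pics/l1t.png

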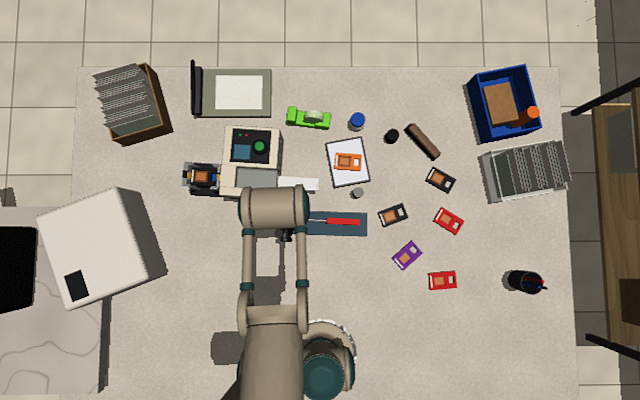

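```bash
python3 - <<'E'
from m import *
to(.461,-.2432,.16,None)
to(.461,-.2432,.08,21.1)
a=load('top'); C=cloud(a); print(C[170:182,196:214,2].round(3)[::3,::3])
E
```

```text
turn units(4deg): [0.   0.05 0.04]  then shift units(60mm): [1.049 0.625 5.491]  |dl| mm [  13.9 -331.3  -62.9]
pos [0.4471 0.0881 0.2229] F [0.  1.  0.6] w 0.0769 t 32.6 j6 0.12
turn units(4deg): [-6.3   0.04  0.05]  then shift units(60mm): [ 2.382 -1.772  5.235]  |dl| mm [  13.9 -331.3 -142.9]
pos [0.4471 0.0881 0.2229] F [0.  1.  0.6] w 0.0769 t 32.6 j6 0.12
[[0.087 0.081 0.089 0.091 0.087 0.087]
 [0.091 0.079 0.086 0.084 0.081 0.08 ]
 [0.086 0.083 0.086 0.086 0.091 0.083]
 [0.082 0.082 0.091 0.079 0.088 0.078]]
```

{"fn": "carry_out", "kwargs": {"deltas": [0.15,0.1,0.91,0,0,0,0.8,0.15,0.1,0.91,0,0,0,0.8,0.15,0.1,0.91,0,0,0,0.8,0.15,0.1,0.91,0,0,0,0.8,0.15,0.1,0.91,0,0,0,0.8,0.15,0.1,0.91,0,0,0,0.8]}}

```text
clock: 33.35
position: [0.463, -0.2373, 0.1685]
ee_rot: [0.483, 0.516, 0.484, -0.516]
contact_force: [0.7, 0.3, -0.4]
width: 0.077
```

{"fn": "carry_out", "kwargs": {"deltas": [0,0,0,-0.9,0,0,0.8,0,0,0,-0.9,0,0,0.8,0,0,0,-0.9,0,0,0.8,0,0,0,-0.9,0,0,0.8,0,0,0,-0.9,0,0,0.8,0,0,0,-0.9,0,0,0.8,0,0,0,-0.9,0,0,0.8,0,0,0,0,0,0,0.8]}}

```text
clock: 34.35
position: [0.4631, -0.2357, 0.1687]
ee_rot: [0.584, 0.398, 0.585, -0.398]
contact_force: [0.6, 0.5, -0.4]
width: 0.0768
```

```bash
python3 - <<'E'
from m import *
b=get('scene'); carrier(b,'black',(.46,-.243),.010)
to(.461,-.2432,.07,21.1)
E
```

```text
black 194 c [ 461.5 -244.8] size [63.6 85.6] long axis deg 109.0
turn units(4deg): [ 0.07 -0.02  0.01]  then shift units(60mm): [ 1.647 -0.079  0.102]  |dl| mm [ -2.2  -7.4 -98.8]
pos [ 0.4632 -0.2358  0.1688] F [-0.  -0.1  0.3] w 0.0768 t 34.4 j6 -0.98
```

{"fn": "carry_out", "kwargs": {"deltas": [0.6,-0.04,0.05,0,0,0,0.8,0.6,-0.04,0.05,0,0,0,0.8,0.6,0,0,0,0,0,0.8,0.5,0,0,0,0,0,0.8,0.3,0,0,0,0,0,0.8,0.16,0,0,0,0,0,0.8,0,0,0,0,0,0,0.8,0,0,0,0,0,0,0.8]}}

```text
clock: 35.4
position: [0.4617, -0.2442, 0.0042]
ee_rot: [0.585, 0.398, 0.584, -0.398]
contact_force: [0.3, -0.5, 0.0]
width: 0.0769
```

```bash
python3 - <<'E'
from m import *
to(.461,-.2432,.003,21.1)
b=get('scene');u,v=proj(b,[.46,-.243,.03]).astype(int)
save('m1s.png',cv2.resize(b['color'][v-40:v+30,u-45:u+45],None,fx=7,fy=7,interpolation=cv2.INTER_NEAREST))
E
```

```text
turn units(4deg): [ 0.08  0.02 -0.01]  then shift units(60mm): [ 0.02  -0.005 -0.02 ]  |dl| mm [-0.7  1.  -1.2]
pos [ 0.4617 -0.2442  0.0042] F [ 0.3 -0.5  0. ] w 0.0769 t 35.4 j6 -0.99
```

View pics/m1s.png

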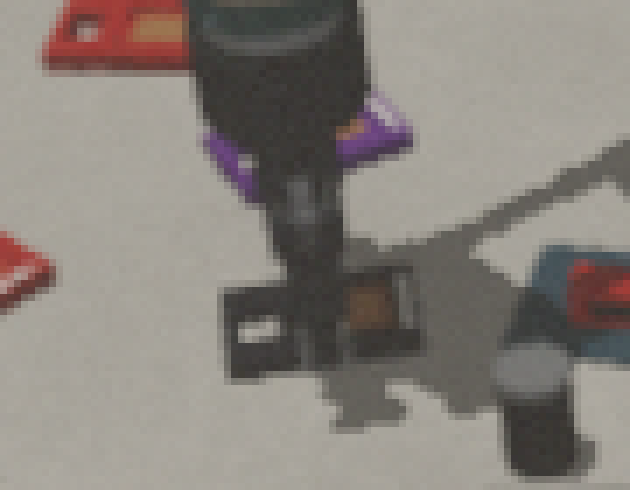

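{"fn": "carry_out", "kwargs": {"deltas": [0.02,0,-0.02,0,0,0,-1,0,0,0,0,0,0,-1,0,0,0,0,0,0,-1,0,0,0,0,0,0,-1], "newtons": 50}}

```text
clock: 35.95
position: [0.4609, -0.2428, 0.0033]
ee_rot: [0.585, 0.398, 0.584, -0.398]
contact_force: [-1.8, 1.3, 6.1]
width: 0.0538
```

{"fn": "carry_out", "kwargs": {"deltas": [-0.5,0,0,0,0,0,-1,-0.9,0,0,0,0,0,-1,-0.9,0,0,0,0,0,-1,-0.9,0,0,0,0,0,-1,-0.2,0,0,1,0,0,-1,0,0,0,1,0,0,-1,0,0,0,1,0,0,-1,0,0,0,1,0,0,-1,0,0,0,1,0,0,-1,0,0,0,1,0,0,-1]}}

```text
clock: 37.2
position: [0.4603, -0.2424, 0.2063]
ee_rot: [-0.488, -0.512, -0.488, 0.512]
contact_force: [-0.8, -0.4, -0.7]
width: 0.0533
```

```bash
python3 - <<'E'
from m import *
to(.582,.3727,.21,-3.9)
b=get('scene');u,v=proj(b,[.46,-.243,.2]).astype(int)
save('m2s.png',cv2.resize(b['color'][v-40:v+30,u-45:u+45],None,fx=7,fy=7,interpolation=cv2.INTER_NEAREST))
E
```

```text
turn units(4deg): [ 0.3 -0.   0. ]  then shift units(60mm): [ -0.061   1.326 -10.367]  |dl| mm [121.7 615.1   3.7]
pos [ 0.4603 -0.2424  0.2063] F [-0.8 -0.4 -0.7] w 0.0533 t 37.2 j6 -0.57
```

View pics/m2s.png

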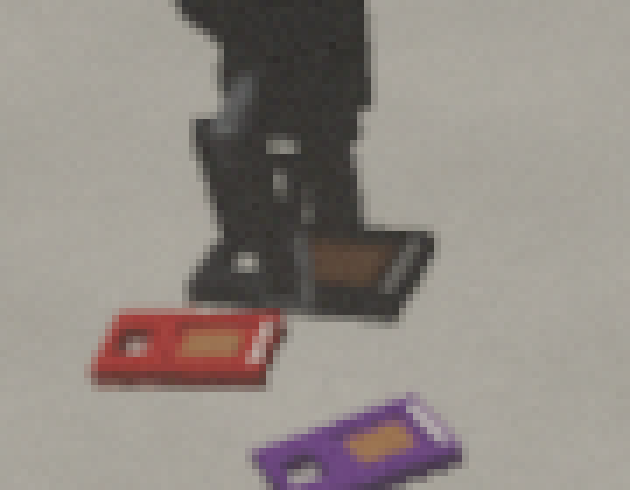

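{"fn": "carry_out", "kwargs": {"deltas": [0,0,0,0.3,0,0,-1,0,0.12,-0.9,0,0,0,-1,0,0.12,-0.9,0,0,0,-1,0,0.12,-0.9,0,0,0,-1,0,0.12,-0.9,0,0,0,-1,0,0.12,-0.9,0,0,0,-1,0,0.12,-0.9,0,0,0,-1,0,0.12,-0.9,0,0,0,-1,0,0.12,-0.9,0,0,0,-1,0,0.12,-0.9,0,0,0,-1]}}

```text
clock: 38.5
position: [0.5574, 0.2397, 0.2063]
ee_rot: [0.484, 0.516, 0.483, -0.516]
contact_force: [1.0, -0.3, -0.7]
width: 0.0536
```

```bash
python3 - <<'E'
from m import *
to(.582,.3727,.15,-3.9)
E
```

```text
turn units(4deg): [ 0.04  0.   -0.01]  then shift units(60mm): [ 0.938  0.258 -2.239]  |dl| mm [ 24.6 133.  -56.3]
pos [0.5574 0.2397 0.2063] F [ 1.  -0.3 -0.7] w 0.0536 t 38.5 j6 0.36
```

{"fn": "carry_out", "kwargs": {"deltas": [0,0.08,-0.7,0,0,0,-1,0,0.08,-0.7,0,0,0,-1,0,0.08,-0.7,0,0,0,-1,0,0,0,0,0,0,-1,0.5,0,0,0,0,0,-1,0.4,0,0,0,0,0,-1,0,0,0,0,0,0,-1,0,0,0,0,0,0,-1]}}

```text
clock: 39.5
position: [0.5805, 0.3623, 0.1533]
ee_rot: [0.483, 0.517, 0.483, -0.516]
contact_force: [-0.2, 0.7, -0.3]
width: 0.0534
```

```bash
python3 - <<'E'
from m import *
to(.582,.3727,.128,-3.9)
E
```

```text
turn units(4deg): [ 0.02 -0.   -0.02]  then shift units(60mm): [ 0.421  0.012 -0.175]  |dl| mm [  1.5  10.4 -25.3]
pos [0.5805 0.3623 0.1533] F [-0.2  0.7 -0.3] w 0.0534 t 39.5 j6 0.52
```

{"fn": "carry_out", "kwargs": {"deltas": [0,0.02,-0.175,0,0,0,-1,0.3,0,0,0,0,0,-1,0.12,0,0,0,0,0,-1,0,0,0,0,0,0,-1,0,0,0,0,0,0,-1]}}

```text
clock: 40.12
position: [0.582, 0.3731, 0.127]
ee_rot: [-0.483, -0.516, -0.483, 0.516]
contact_force: [-0.5, -0.1, -0.4]
width: 0.0535
```

```bash
python3 - <<'E'
from m import *
to(.582,.3727,.116,-3.9)
b=get('scene');u,v=proj(b,[.58,.37,.13]).astype(int);print(u,v)
save('n1s.png',cv2.resize(b['color'][v-30:v+30,u-35:u+35],None,fx=10,fy=10,interpolation=cv2.INTER_NEAREST))
E
```

```text
turn units(4deg): [ 0.03  0.   -0.  ]  then shift units(60mm): [0.183 0.001 0.006]  |dl| mm [  0.   -0.4 -11. ]
pos [0.582  0.3731 0.127 ] F [-0.5 -0.1 -0.4] w 0.0535 t 40.12 j6 0.54
467 225
```

View pics/n1s.png

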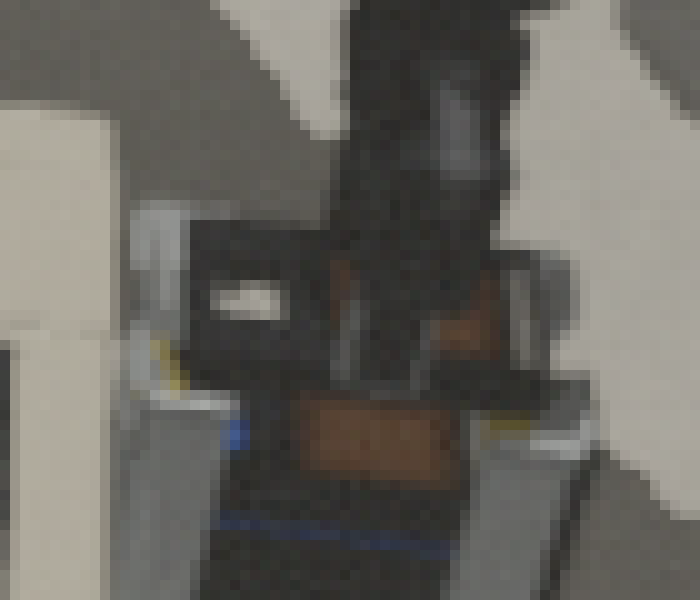

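{"fn": "carry_out", "kwargs": {"deltas": [0.1,0,0.03,0,0,0,-1,0.1,0,0,0,0,0,-1,0.1,0,0,0,0,0,-1,0,0,0,0,0,0,-1,0,0,0,0,0,0,-1]}}

```text
clock: 40.8
position: [0.5818, 0.3714, 0.109]
ee_rot: [0.483, 0.516, 0.483, -0.516]
contact_force: [0.2, -0.3, 0.0]
width: 0.0531
```

{"fn": "carry_out", "kwargs": {"deltas": [0.06,0,0,0,0,0,-1,0.05,0,0,0,0,0,-1,0,0,0,0,0,0,-1,0,0,0,0,0,0,-1]}}

```text
clock: 41.3
position: [0.5821, 0.3718, 0.1028]
ee_rot: [0.483, 0.517, 0.483, -0.516]
contact_force: [0.9, 2.9, 1.5]
width: 0.0529
```

```bash
python3 - <<'E'
from m import *
b=get('scene');u,v=proj(b,[.58,.37,.13]).astype(int);print(u,v)
save('n2s.png',cv2.resize(b['color'][v-30:v+30,u-35:u+35],None,fx=10,fy=10,interpolation=cv2.INTER_NEAREST))
E
```

```text
467 225
```

View pics/n2s.png

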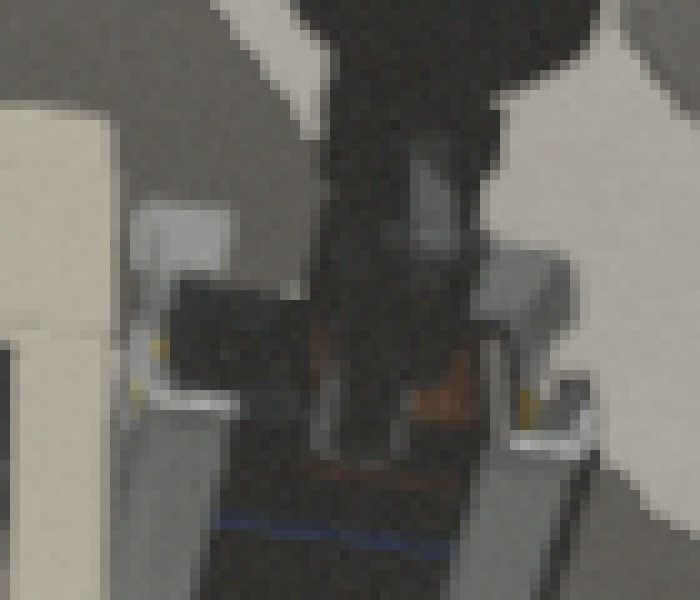

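{"fn": "carry_out", "kwargs": {"deltas": [0.01,0,-0.02,0,0,0,-1,0,0,0,0,0,0,0.3,0,0,0,0,0,0,0.6,0,0,0,0,0,0,0.6,-0.3,0,0,0,0,0,0.6,-0.4,0,0,0,0,0,0.3,0,0,0,0,0,0,-1,0,0,0,0,0,0,-1,0,0,0,0,0,0,-1,0,0,0,0,0,0,-1]}}

```text
clock: 42.6
position: [0.5814, 0.3723, 0.1429]
ee_rot: [-0.483, -0.516, -0.483, 0.517]
contact_force: [-0.0, 0.7, -0.0]
width: 0.0001
```

```bash
python3 - <<'E'
from m import *
to(.582,.372,.074,-3.9)
b=get('scene');u,v=proj(b,[.58,.37,.13]).astype(int);print(u,v)
save('n3s.png',cv2.resize(b['color'][v-30:v+30,u-35:u+35],None,fx=10,fy=10,interpolation=cv2.INTER_NEAREST))
E
```

```text
turn units(4deg): [0.03 0.01 0.02]  then shift units(60mm): [1.148 0.01  0.004]  |dl| mm [  0.6  -0.3 -68.9]
pos [0.5814 0.3723 0.1429] F [-0.   0.7 -0. ] w 0.0001 t 42.6 j6 0.53
467 225
```

View pics/n3s.png

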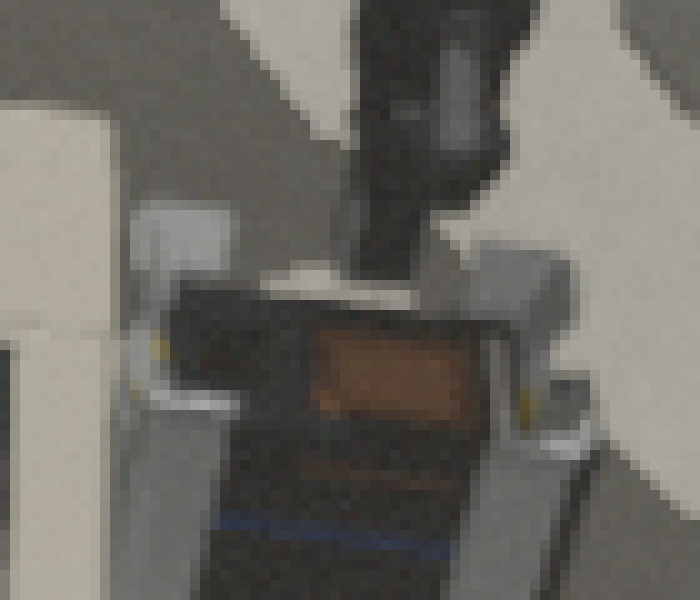

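Second carrier rests on the catches (hole end left at crop (170,290), label at (500,390)); pressing it.

{"fn": "carry_out", "kwargs": {"deltas": [0.4,0,0,0,0,0,-1,0.15,0,0,0,0,0,-1,0.15,0,0,0,0,0,-1,0.15,0,0,0,0,0,-1,0.15,0,0,0,0,0,-1,0.1,0,0,0,0,0,-1,0.07,0,0,0,0,0,-1,0,0,0,0,0,0,-1,0,0,0,0,0,0,-1]}}

```text
clock: 43.78
position: [0.5833, 0.3726, 0.0748]
ee_rot: [0.484, 0.517, 0.483, -0.515]
contact_force: [2.3, -2.0, 4.4]
width: -0.0001
```

{"fn": "carry_out", "kwargs": {"deltas": [-0.2,0,0,0,0,0,-1,-0.5,0,0,0,0,0,-1,-0.9,0,0,0,0,0,-1,-0.9,0,0,0,0,0,-1,0,-0.1,0.9,0,0,0,0,0,-0.1,0.9,0,0,0,0.6,0,-0.1,0.9,0,0,0,0.8,0,0,0.9,0,0,0,0.8,0,0,0.9,0,0,0,0.8,0,0,0.9,0,0,0,0.8]}}

```text
clock: 45.02
position: [0.5415, 0.0493, 0.2236]
ee_rot: [-0.483, -0.516, -0.484, 0.516]
contact_force: [0.6, 0.5, -0.5]
width: 0.0769
```

```bash
python3 - <<'E'
from m import *
b=get('scene');u,v=proj(b,[.58,.37,.1]).astype(int)
i1=cv2.resize(b['color'][v-30:v+30,u-35:u+35],None,fx=5.5,fy=5.5,interpolation=cv2.INTER_NEAREST)
a=get('top');u,v=proj(a,[.58,.37,.1]).astype(int)
i2=cv2.resize(a['color'][v-30:v+30,u-35:u+35],None,fx=5.5,fy=5.5,interpolation=cv2.INTER_NEAREST)
save('o1.png',np.hstack([i1,i2]));save('o1t.png',a['color'])
print(cloud(a)[170:182,196:214,2].round(3)[::3,::3])
for n,d in(('top',a),('scene',b)): print(n,end=' ');carrier(d,'black',(.580,-.409),.010,.1)
to(.581,-.409,.16,None)
to(.581,-.409,.16,-29.8)
E
```

```text
[[0.083 0.088 0.084 0.082 0.087 0.09 ]
 [0.082 0.086 0.085 0.083 0.084 0.074]
 [0.089 0.086 0.083 0.084 0.087 0.078]
 [0.083 0.085 0.086 0.087 0.086 0.078]]
top black 247 c [ 578.3 -407.9] size [90.7 56.3] long axis deg 59.4
scene black 223 c [ 581.3 -410.2] size [94.6 55.4] long axis deg 60.2
turn units(4deg): [0.   0.03 0.02]  then shift units(60mm): [1.061 1.196 7.518]  |dl| mm [  39.5 -455.   -63.7]
pos [0.5415 0.046  0.2237] F [0.6 0.5 1. ] w 0.0768 t 45.12 j6 0.03
turn units(4deg): [6.43 0.04 0.02]  then shift units(60mm): [1.061 4.341 6.254]  |dl| mm [  39.5 -455.   -63.7]
pos [0.5415 0.046  0.2237] F [0.6 0.5 1. ] w 0.0768 t 45.12 j6 0.03
```

View pics/o1.png

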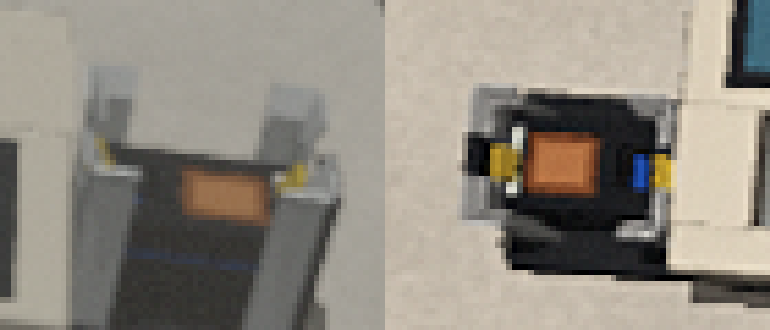

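View pics/o1t.png

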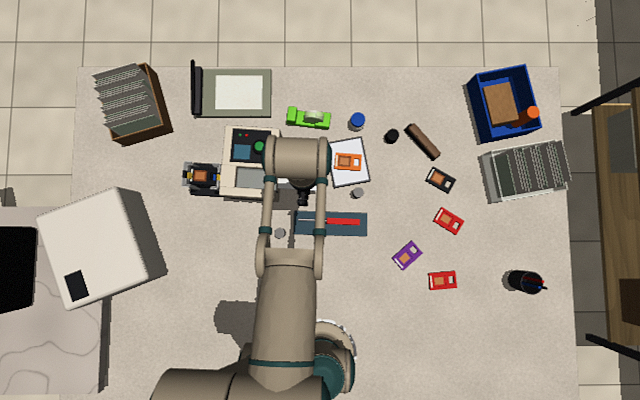

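{"fn": "carry_out", "kwargs": {"deltas": [0,0.14,0.94,0,0,0,0.8,0,0.14,0.94,0,0,0,0.8,0,0.14,0.94,0,0,0,0.8,0,0.14,0.94,0,0,0,0.8,0,0.14,0.94,0,0,0,0.8,0,0.14,0.94,0,0,0,0.8,0,0.14,0.94,0,0,0,0.8,0,0.14,0.9,0,0,0,0.8]}}

```text
clock: 46.12
position: [0.5805, -0.4023, 0.2234]
ee_rot: [0.483, 0.517, 0.484, -0.516]
contact_force: [0.3, 0.8, 0.3]
width: 0.0767
```

{"fn": "carry_out", "kwargs": {"deltas": [0.4,0,0,0.9,0,0,0.8,0.4,0,0,0.9,0,0,0.8,0.4,0,0,0.9,0,0,0.8,0,0,0,0.9,0,0,0.8,0,0,0,0.9,0,0,0.8,0,0,0,0.9,0,0,0.8,0,0,0,0.9,0,0,0.8,0,0,0,0,0,0,0.8]}}

```text
clock: 47.12
position: [0.5804, -0.4006, 0.1513]
ee_rot: [0.359, 0.609, 0.36, -0.609]
contact_force: [-0.5, 0.3, -0.3]
width: 0.0771
```

```bash
python3 - <<'E'
from m import *
b=get('scene'); carrier(b,'black',(.58,-.409),.010)
to(.581,-.4094,.07,-29.9)
E
```

```text
black 265 c [ 581.6 -410.4] size [94.1 59.6] long axis deg 61.2
turn units(4deg): [ 0.25 -0.01  0.01]  then shift units(60mm): [1.357 0.08  0.119]  |dl| mm [  0.6  -8.6 -81.4]
pos [ 0.5804 -0.4008  0.1514] F [-1.   0.3  0.4] w 0.0769 t 47.17 j6 -0.2
```

{"fn": "carry_out", "kwargs": {"deltas": [0,0,0,0.2,0,0,0.8,0.6,0.04,0.06,0,0,0,0.8,0.6,0.04,0.06,0,0,0,0.8,0.6,0,0,0,0,0,0.8,0.4,0,0,0,0,0,0.8,0.27,0,0,0,0,0,0.8,0,0,0,0,0,0,0.8,0,0,0,0,0,0,0.8]}}

```text
clock: 48.18
position: [0.5814, -0.4111, 0.0047]
ee_rot: [0.355, 0.612, 0.354, -0.611]
contact_force: [0.5, -0.4, 0.2]
width: 0.0765
```

```bash
python3 - <<'E'
from m import *
to(.581,-.4094,.003,-29.9)
b=get('scene');u,v=proj(b,[.58,-.409,.03]).astype(int)
save('p1s.png',cv2.resize(b['color'][v-40:v+30,u-45:u+45],None,fx=7,fy=7,interpolation=cv2.INTER_NEAREST))
E
```

```text
turn units(4deg): [ 0.03  0.01 -0.03]  then shift units(60mm): [ 0.028 -0.019 -0.021]  |dl| mm [-0.4  1.7 -1.7]
pos [ 0.5814 -0.4111  0.0047] F [ 0.5 -0.4  0.2] w 0.0765 t 48.17 j6 -0.19
```

View pics/p1s.png

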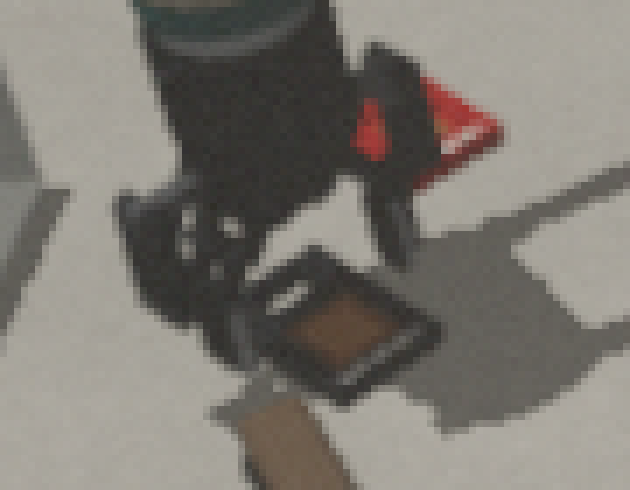

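{"fn": "carry_out", "kwargs": {"deltas": [0.02,-0.01,-0.02,0,0,0,-1,0,0,0,0,0,0,-1,0,0,0,0,0,0,-1,0,0,0,0,0,0,-1], "newtons": 50}}

```text
clock: 48.72
position: [0.5814, -0.4095, 0.004]
ee_rot: [0.356, 0.612, 0.354, -0.611]
contact_force: [-0.9, 1.3, 5.4]
width: 0.0533
```

{"fn": "carry_out", "kwargs": {"deltas": [-0.5,0,0,0,0,0,-1,-0.9,0,0,0,0,0,-1,-0.9,0,0,0,0,0,-1,-0.9,0,0,0,0,0,-1,-0.2,0,0,-1,0,0,-1,0,0,0,-1,0,0,-1,0,0,0,-1,0,0,-1,0,0,0,-1,0,0,-1,0,0,0,-1,0,0,-1,0,0,0,-1,0,0,-1]}}

```text
clock: 49.98
position: [0.5805, -0.4089, 0.206]
ee_rot: [-0.475, -0.524, -0.475, 0.524]
contact_force: [-0.1, -0.7, -0.3]
width: 0.0532
```

```bash
python3 - <<'E'
from m import *
to(.582,.3715,.21,-3.9)
b=get('scene');u,v=proj(b,[.58,-.409,.2]).astype(int)
save('p2s.png',cv2.resize(b['color'][v-40:v+30,u-45:u+45],None,fx=7,fy=7,interpolation=cv2.INTER_NEAREST))
E
```

```text
turn units(4deg): [-0.44 -0.    0.01]  then shift units(60mm): [ -0.067  -0.859 -12.978]  |dl| mm [  1.5 780.4   4. ]
pos [ 0.5805 -0.4089  0.206 ] F [-0.1 -0.7 -0.3] w 0.0532 t 49.98 j6 -0.61
```

View pics/p2s.png

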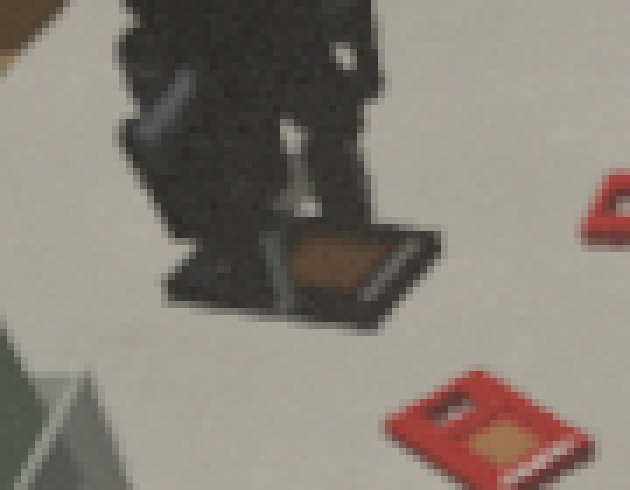

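{"fn": "carry_out", "kwargs": {"deltas": [0,0,0,-0.4,0,0,-1,0,-0.06,-0.9,0,0,0,-1,0,-0.06,-0.9,0,0,0,-1,0,-0.06,-0.9,0,0,0,-1,0,-0.06,-0.9,0,0,0,-1,0,-0.06,-0.9,0,0,0,-1,0,-0.06,-0.9,0,0,0,-1,0,-0.06,-0.9,0,0,0,-1,0,-0.06,-0.9,0,0,0,-1,0,-0.06,-0.9,0,0,0,-1]}}

```text
clock: 51.28
position: [0.5836, 0.0797, 0.2064]
ee_rot: [0.482, 0.518, 0.481, -0.518]
contact_force: [1.0, 0.3, -0.7]
width: 0.053
```

{"fn": "carry_out", "kwargs": {"deltas": [0,-0.06,-0.8,0,0,0,-1,0,-0.06,-0.8,0,0,0,-1,0,-0.06,-0.8,0,0,0,-1,0,0,0,0,0,0,-1,0,0,0,0,0,0,-1]}}

```text
clock: 51.9
position: [0.5833, 0.2221, 0.2061]
ee_rot: [-0.482, -0.517, -0.481, 0.518]
contact_force: [0.1, -1.0, -1.1]
width: 0.0534
```

```bash
python3 - <<'E'
from m import *
to(.582,.3715,.15,-3.9)
E
```

```text
turn units(4deg): [-0.06  0.01  0.  ]  then shift units(60mm): [ 0.935 -0.19  -2.483]  |dl| mm [ -1.3 149.4 -56.1]
pos [0.5833 0.2221 0.2061] F [ 0.1 -1.  -1.1] w 0.0534 t 51.9 j6 0.33
```

{"fn": "carry_out", "kwargs": {"deltas": [0,-0.05,-0.62,-0.06,0,0,-1,0,-0.05,-0.62,0,0,0,-1,0,-0.05,-0.62,0,0,0,-1,0,-0.04,-0.62,0,0,0,-1,0.6,0,0,0,0,0,-1,0.6,0,0,0,0,0,-1,0.1,0,0,0,0,0,-1,0,0,0,0,0,0,-1,0,0,0,0,0,0,-1]}}

```text
clock: 53.02
position: [0.5839, 0.3716, 0.1303]
ee_rot: [0.483, 0.518, 0.482, -0.516]
contact_force: [-0.6, -0.0, -1.1]
width: 0.0533
```

```bash
python3 - <<'E'
from m import *
to(.582,.3715,.128,-3.9)
b=get('scene');u,v=proj(b,[.58,.37,.13]).astype(int);print(u,v)
save('q1s.png',cv2.resize(b['color'][v-30:v+30,u-35:u+35],None,fx=10,fy=10,interpolation=cv2.INTER_NEAREST))
E
```

```text
turn units(4deg): [-0.02 -0.02 -0.05]  then shift units(60mm): [ 0.038 -0.031  0.004]  |dl| mm [-1.9 -0.1 -2.3]
pos [0.5839 0.3716 0.1303] F [-0.6 -0.  -1.1] w 0.0533 t 53.02 j6 0.54
467 225
```

View pics/q1s.png

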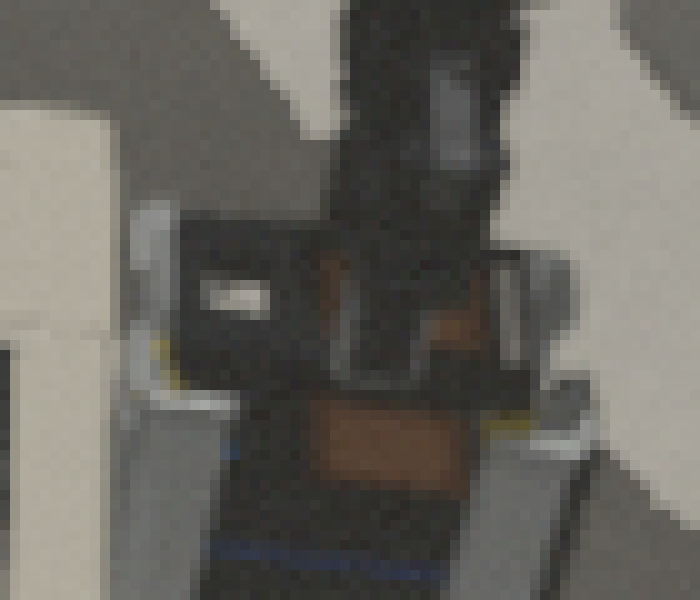

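{"fn": "carry_out", "kwargs": {"deltas": [0.1,-0.02,-0.02,0,0,0,-1,0.1,0,0,0,0,0,-1,0.15,0,0,0,0,0,-1,0,0,0,0,0,0,-1,0,0,0,0,0,0,-1]}}

```text
clock: 53.7
position: [0.5815, 0.3738, 0.108]
ee_rot: [0.482, 0.517, 0.483, -0.516]
contact_force: [-2.0, 2.7, 4.9]
width: 0.053
```

{"fn": "carry_out", "kwargs": {"deltas": [-0.05,0,-0.03,0,0,0,-1,0,0,0,0,0,0,-1,0.05,0,0,0,0,0,-1,0,0,0,0,0,0,-1]}}

```text
clock: 54.2
position: [0.5811, 0.3743, 0.1061]
ee_rot: [-0.482, -0.516, -0.483, 0.517]
contact_force: [0.7, 0.5, -1.4]
width: 0.0533
```

```bash
python3 - <<'E'
from m import *
b=get('scene');u,v=proj(b,[.58,.37,.13]).astype(int);print(u,v)
i1=cv2.resize(b['color'][v-30:v+30,u-35:u+35],None,fx=5.5,fy=5.5,interpolation=cv2.INTER_CUBIC)
a=get('top');u,v=proj(a,[.58,.37,.1]).astype(int)
i2=cv2.resize(a['color'][v-30:v+30,u-35:u+35],None,fx=5.5,fy=5.5,interpolation=cv2.INTER_CUBIC)
save('q2.png',np.hstack([i1,i2]))
to(.582,.3725,.108,-3.9)
E
```

```text
467 225
turn units(4deg): [-0.01  0.01  0.01]  then shift units(60mm): [-0.024  0.015  0.031]  |dl| mm [ 0.8 -1.9  1.4]
pos [0.5812 0.3744 0.1066] F [-0.1 -0.3 -1.4] w 0.053 t 54.3 j6 0.54
```

View pics/q2.png

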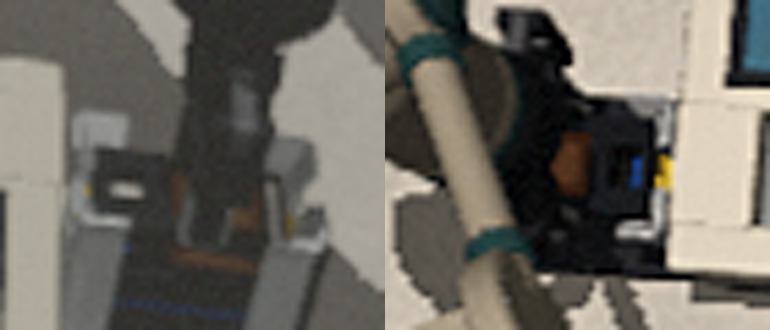

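Clear now; lowering onto the catches.

{"fn": "carry_out", "kwargs": {"deltas": [0.04,0,0,0,0,0,-1,0.04,0,0,0,0,0,-1,0,0,0,0,0,0,-1,0,0,0,0,0,0,-1]}}

```text
clock: 54.8
position: [0.5815, 0.3746, 0.1025]
ee_rot: [-0.483, -0.517, -0.482, 0.517]
contact_force: [0.2, -0.9, -0.1]
width: 0.0533
```

{"fn": "carry_out", "kwargs": {"deltas": [0.02,0,0,0,0,0,-1,0,0,0,0,0,0,0.3,0,0,0,0,0,0,0.6,0,0,0,0,0,0,0.6,-0.3,0,0,0,0,0,0.6,-0.4,0,0.02,0,0,0,0.3,0,0,0,0,0,0,-1,0,0,0,0,0,0,-1,0,0,0,0,0,0,-1,0,0,0,0,0,0,-1]}}

```text
clock: 56.05
position: [0.581, 0.3733, 0.1423]
ee_rot: [-0.482, -0.516, -0.483, 0.517]
contact_force: [-0.1, 0.3, -0.9]
width: -0.0
```

```bash
python3 - <<'E'
from m import *
to(.582,.372,.074,-3.9)
b=get('scene');u,v=proj(b,[.58,.37,.13]).astype(int);print(u,v)
save('q3s.png',cv2.resize(b['color'][v-30:v+30,u-35:u+35],None,fx=10,fy=10,interpolation=cv2.INTER_NEAREST))
E
```

```text
turn units(4deg): [-0.01  0.01  0.02]  then shift units(60mm): [1.138 0.018 0.02 ]  |dl| mm [  1.   -1.3 -68.3]
pos [0.581  0.3733 0.1423] F [-0.1  0.3 -0.9] w -0.0 t 56.05 j6 0.54
467 225
```

View pics/q3s.png

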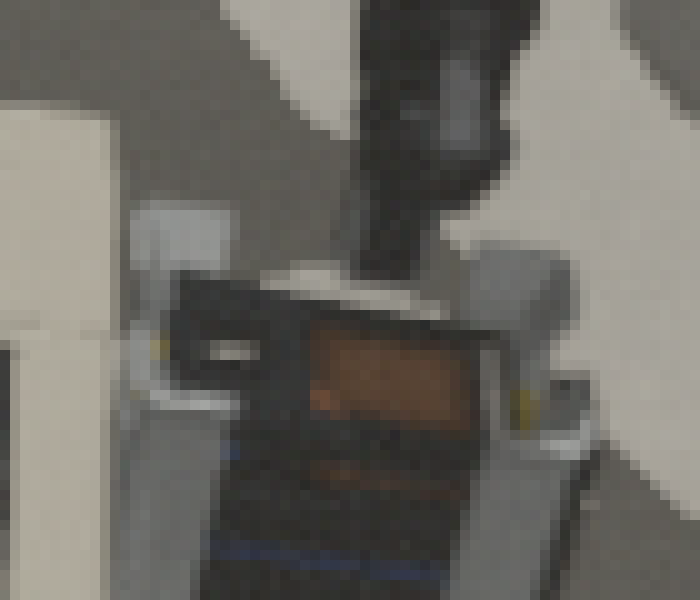

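{"fn": "carry_out", "kwargs": {"deltas": [0.4,0.02,0.02,0,0,0,-1,0.15,0,0,0,0,0,-1,0.15,0,0,0,0,0,-1,0.15,0,0,0,0,0,-1,0,0,0,0,0,0,-1]}}

```text
clock: 56.72
position: [0.5836, 0.3725, 0.0931]
ee_rot: [0.483, 0.518, 0.482, -0.516]
contact_force: [1.5, -0.5, 0.9]
width: -0.0001
```

```bash
python3 - <<'E'
from m import *
to(.582,.372,.074,-3.9)
b=get('scene');u,v=proj(b,[.58,.37,.13]).astype(int);print(u,v)
save('q4s.png',cv2.resize(b['color'][v-30:v+30,u-35:u+35],None,fx=10,fy=10,interpolation=cv2.INTER_NEAREST))
E
```

```text
turn units(4deg): [-0.01 -0.01 -0.03]  then shift units(60mm): [ 0.319 -0.025  0.01 ]  |dl| mm [ -1.6  -0.5 -19.1]
pos [0.5836 0.3725 0.0931] F [ 1.5 -0.5  0.9] w -0.0001 t 56.73 j6 0.54
467 225
```

View pics/q4s.png

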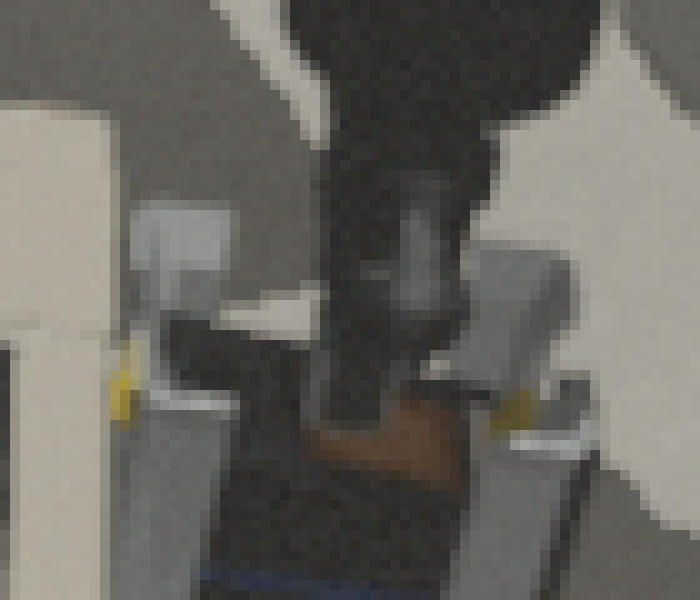

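{"fn": "carry_out", "kwargs": {"deltas": [0.1,-0.02,0,0,0,0,-1,0.1,0,0,0,0,0,-1,0.12,0,0,0,0,0,-1,0,0,0,0,0,0,-1,0,0,0,0,0,0,-1]}}

```text
clock: 57.4
position: [0.5825, 0.3734, 0.0741]
ee_rot: [0.483, 0.518, 0.482, -0.516]
contact_force: [0.0, 2.4, 4.6]
width: -0.0001
```

```bash
python3 - <<'E'
from m import *
to(.582,.372,.074,-3.9)
b=get('scene');u,v=proj(b,[.58,.37,.13]).astype(int);print(u,v)
save('q5s.png',cv2.resize(b['color'][v-30:v+30,u-35:u+35],None,fx=10,fy=10,interpolation=cv2.INTER_NEAREST))
E
```

```text
turn units(4deg): [-0.01 -0.04 -0.04]  then shift units(60mm): [ 0.002 -0.006  0.025]  |dl| mm [-0.5 -1.4 -0.1]
pos [0.5825 0.3734 0.0741] F [0.  2.4 4.6] w -0.0001 t 57.4 j6 0.54
467 225
```

View pics/q5s.png

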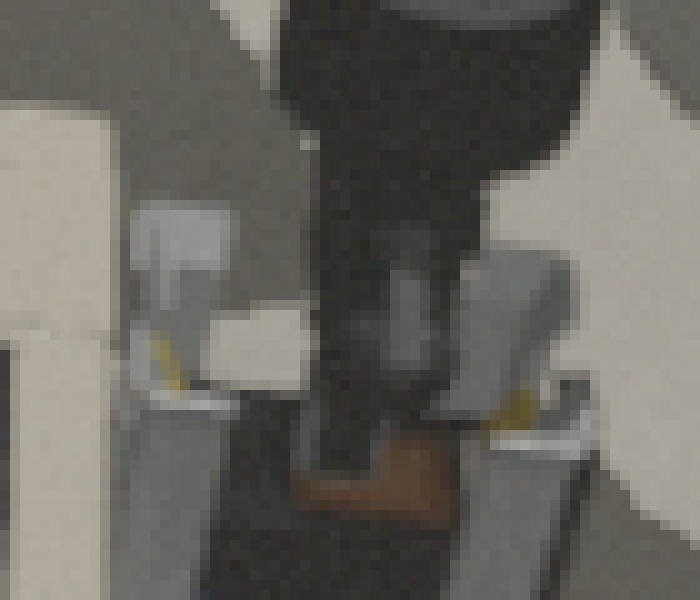

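Both catches have snapped back over it. Release and check.

{"fn": "carry_out", "kwargs": {"deltas": [-0.2,0,0,0,0,0,-1,-0.5,0,0,0,0,0,-1,-0.9,0,0,0,0,0,-1,-0.9,0,0,0,0,0,-1,0,-0.3,0.9,0,0,0,-1,0,-0.3,0.9,0,0,0,-1,0,-0.3,0.9,0,0,0,-1,0,-0.3,0.9,0,0,0,-1,0,0,0.9,0,0,0,-1,0,0,0,0,0,0,-1]}}

```text
clock: 58.7
position: [0.4888, 0.1043, 0.2226]
ee_rot: [-0.481, -0.517, -0.482, 0.52]
contact_force: [0.2, 0.3, -0.8]
width: -0.0001
```

```bash
python3 - <<'E'
from m import *
b=get('scene');u,v=proj(b,[.58,.37,.1]).astype(int)
i1=cv2.resize(b['color'][v-30:v+30,u-35:u+35],None,fx=5.5,fy=5.5,interpolation=cv2.INTER_NEAREST)
a=get('top');u,v=proj(a,[.58,.37,.1]).astype(int)
i2=cv2.resize(a['color'][v-30:v+30,u-35:u+35],None,fx=5.5,fy=5.5,interpolation=cv2.INTER_NEAREST)
save('r1.png',np.hstack([i1,i2]));save('r1t.png',a['color']);save('r1s.png',b['color'])
print(cloud(a)[170:182,196:214,2].round(3)[::3,::3])
hsv=cv2.cvtColor(a['color'],cv2.COLOR_RGB2HSV);H,S,V=[hsv[...,i] for i in range(3)]
for n,d in(('top',a),('scene',b)):
    hsv=cv2.cvtColor(d['color'],cv2.COLOR_RGB2HSV);H,S,V=[hsv[...,i] for i in range(3)]
    C=cloud(d); m=(H>50)&(H<80)&(S>100)&(np.hypot(C[...,0]-.663,C[...,1]-.185)<.03)
    k,l,s,c=cv2.connectedComponentsWithStats(m.astype(np.uint8)); i=1+np.argmax(s[1:,4])
    P=masked(d,l==i,.159); print(n,s[i,4],rect(P)[:2],P.mean(0),'depth z',np.median(C[l==i][:,2]))
    carrier(d,'orange',(.64,-.094),.022,.07)
to(.664,.184,.2,-3.9)
E
```

```text
[[0.088 0.087 0.087 0.087 0.087 0.083]
 [0.088 0.083 0.083 0.085 0.086 0.083]
 [0.084 0.085 0.085 0.083 0.087 0.079]
 [0.085 0.088 0.085 0.086 0.09  0.077]]
top 92 ((663.4512329101562, 186.90542602539062), (30.629413604736328, 30.08496856689453)) [0.66404206 0.18685361 0.159     ] depth z 0.1622283126754982
orange 327 c [639.8 -91.1] size [88.6 54.9] long axis deg 85.6
scene 70 ((658.2675170898438, 184.90023803710938), (27.023527145385742, 24.96112823486328)) [0.65902399 0.18446827 0.159     ] depth z 0.16445648318739248
orange 209 c [640.3 -95.6] size [85.7 54.3] long axis deg 85.2
turn units(4deg): [-0.04  0.    0.03]  then shift units(60mm): [ 0.379  2.806 -1.472]  |dl| mm [174.   76.7 -22.7]
pos [0.49   0.1073 0.2227] F [ 0.2  0.6 -0.6] w -0.0 t 58.8 j6 0.15
```

View pics/r1.png

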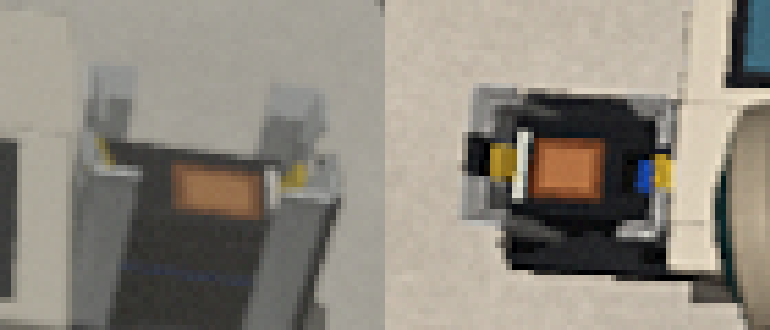

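View pics/r1t.png

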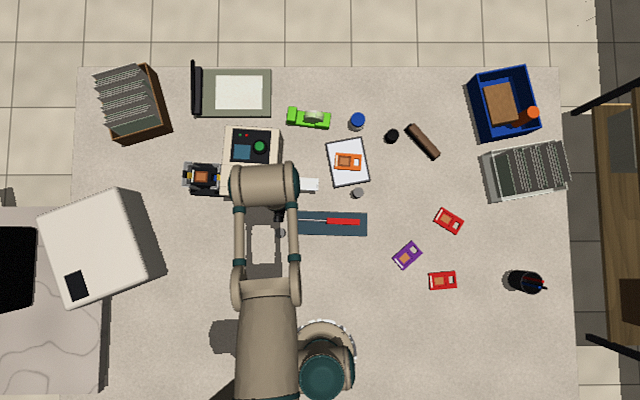

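View pics/r1s.png

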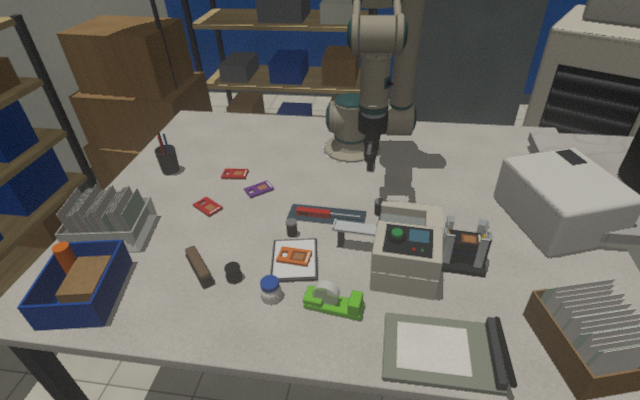

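{"fn": "carry_out", "kwargs": {"deltas": [0,0.7,-0.36,0,0,0,-1,0,0.7,-0.37,0,0,0,-1,0,0.7,-0.37,0,0,0,-1,0,0.67,-0.37,0,0,0,-1,0.4,0,0,0,0,0,-1,0,0,0,0,0,0,-1,0,0,0,0,0,0,-1]}}

```text
clock: 59.68
position: [0.6624, 0.1853, 0.1992]
ee_rot: [-0.483, -0.516, -0.483, 0.517]
contact_force: [-0.4, -0.3, 0.8]
width: 0.0001
```

```bash
python3 - <<'E'
from m import *
to(.6625,.1855,.152,-3.9)
E
```

```text
turn units(4deg): [0.01 0.   0.01]  then shift units(60mm): [ 0.786  0.002 -0.003]  |dl| mm [  0.1   0.2 -47.2]
pos [0.6624 0.1853 0.1992] F [-0.4 -0.3  0.8] w 0.0001 t 59.67 j6 0.24
```

{"fn": "carry_out", "kwargs": {"deltas": [0.4,0,0,0,0,0,-1,0.2,0,0,0,0,0,-1,0.1,0,0,0,0,0,-1,0.08,0,0,0,0,0,-1,0.03,0,0,0,0,0,-1,0,0,0,0,0,0,-1,0,0,0,0,0,0,-1]}}

```text
clock: 60.55
position: [0.6624, 0.1845, 0.1568]
ee_rot: [0.483, 0.518, 0.482, -0.516]
contact_force: [-7.8, -1.4, 21.1]
width: -0.0
```

{"fn": "carry_out", "kwargs": {"deltas": [0.02,0,0,0,0,0,-1,0,0,0,0,0,0,-1]}}

```text
clock: 60.8
position: [0.6625, 0.1845, 0.1567]
ee_rot: [0.483, 0.518, 0.482, -0.516]
contact_force: [-8.6, -2.0, 25.7]
width: -0.0001
```

```bash
python3 - <<'E'
from m import *
to(.6625,.1855,.152,-3.9)
b=get('scene');u,v=proj(b,[.66,.185,.16]).astype(int)
save('s1b.png',cv2.resize(b['color'][v-25:v+25,u-35:u+35],None,fx=10,fy=10,interpolation=cv2.INTER_CUBIC))
E
```

```text
turn units(4deg): [-0.01 -0.01 -0.06]  then shift units(60mm): [ 0.079 -0.    -0.017]  |dl| mm [ 0.   1.  -4.7]
pos [0.6625 0.1845 0.1567] F [-8.6 -2.  25.7] w -0.0001 t 60.8 j6 0.24
```

View pics/s1b.png

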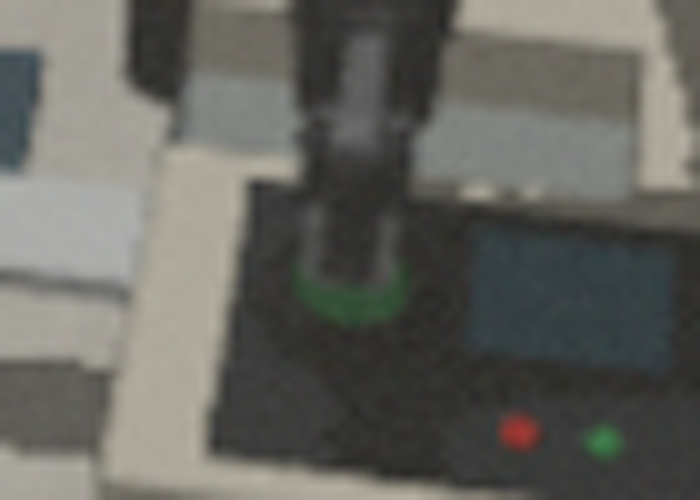

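{"fn": "carry_out", "kwargs": {"deltas": [-0.3,0,0,0,0,0,-1,0,0.08,0,0,0,0,-1,0.1,0,0,0,0,0,-1,0,0,0,0,0,0,-1]}}

```text
clock: 61.35
position: [0.6681, 0.184, 0.1599]
ee_rot: [-0.483, -0.517, -0.482, 0.517]
contact_force: [2.2, -1.1, 4.0]
width: -0.0001
```

{"fn": "carry_out", "kwargs": {"deltas": [0.05,0,0,0,0,0,-1,0.03,0,0,0,0,0,-1,0,0,0,0,0,0,-1]}}

```text
clock: 61.72
position: [0.6681, 0.184, 0.1571]
ee_rot: [0.483, 0.517, 0.482, -0.517]
contact_force: [1.0, -0.5, 6.2]
width: -0.0001
```

{"fn": "carry_out", "kwargs": {"deltas": [0.05,0,0,0,0,0,-1,0,0,0,0,0,0,-1]}}

```text
clock: 61.98
position: [0.6682, 0.184, 0.1569]
ee_rot: [0.483, 0.518, 0.482, -0.516]
contact_force: [-2.7, -1.1, 16.0]
width: -0.0001
```

{"fn": "carry_out", "kwargs": {"deltas": [0.05,0,0,0,0,0,-1,0,0,0,0,0,0,-1,0,0,0,0,0,0,-1]}}

```text
clock: 62.35
position: [0.6683, 0.184, 0.1567]
ee_rot: [0.484, 0.518, 0.481, -0.515]
contact_force: [-4.8, -2.3, 25.9]
width: 0.0003
```

{"fn": "carry_out", "kwargs": {"deltas": [-0.3,0,0,0,0,0,-1,-0.7,0,0,0,0,0,-1,-0.5,0,0,0,0,0,-1,0,-0.8,0,0,0,0,-1,0,-0.8,0,0,0,0,-1,0,-0.8,0,0,0,0,-1,0,-0.8,0,0,0,0,-1,0,0,0,0,0,0,-1]}}

```text
clock: 63.35
position: [0.4712, 0.1973, 0.2397]
ee_rot: [-0.482, -0.515, -0.484, 0.518]
contact_force: [1.3, 0.9, -0.3]
width: -0.0002
```

```bash
python3 - <<'E'
from m import *
b=get('scene');a=get('top')
to(.45,.18,.24,-3.9)
u,v=proj(b,[.58,.37,.1]).astype(int)
i1=cv2.resize(b['color'][v-30:v+30,u-35:u+35],None,fx=5.5,fy=5.5,interpolation=cv2.INTER_NEAREST)
u,v=proj(a,[.58,.37,.1]).astype(int)
i2=cv2.resize(a['color'][v-30:v+30,u-35:u+35],None,fx=5.5,fy=5.5,interpolation=cv2.INTER_NEAREST)
u,v=proj(b,[.66,.185,.1]).astype(int)
i3=cv2.resize(b['color'][v-30:v+30,u-35:u+35],None,fx=5.5,fy=5.5,interpolation=cv2.INTER_NEAREST)
u,v=proj(b,[.56,-.08,.1]).astype(int)
i4=cv2.resize(b['color'][v-10:v+50,u-35:u+35],None,fx=5.5,fy=5.5,interpolation=cv2.INTER_NEAREST)
save('z1.png',cv2.resize(np.vstack([np.hstack([i1,i2]),np.hstack([i3,i4])]),None,fx=.9,fy=.9))
for n,d in(('top',a),('scene',b)):
    hsv=cv2.cvtColor(d['color'],cv2.COLOR_RGB2HSV);H,S,V=[hsv[...,i] for i in range(3)]
    C=cloud(d); m=(H>50)&(H<80)&(S>100)&(np.hypot(C[...,0]-.663,C[...,1]-.185)<.03)
    print(n,'button z',np.median(C[m][:,2]) if m.any() else None)
    carrier(d,'orange',(.64,-.094),.022,.07)
    red=((H<6)|(H>174))&(S>150)&(abs(C[...,0]-.437)<.05)&(abs(C[...,1]+.08)<.1)
    print('handle',rect(masked(d,red,.024)),np.median(C[red][:,2]))
m=(abs(cloud(a)[...,0]-.58)<.02)&(abs(cloud(a)[...,1]-.37)<.035); print('mag top z',np.median(cloud(a)[m][:,2]))
E
```

```text
turn units(4deg): [-0.    0.    0.01]  then shift units(60mm): [ 0.003 -0.406  0.318]  |dl| mm [-25.6 -17.4  -0.2]
pos [0.4756 0.1974 0.2402] F [-0.6  1.  -0.1] w -0.0 t 63.45 j6 0.33
top button z 0.1620487014892833
orange 318 c [639.8 -91.1] size [88.6 54.9] long axis deg 85.6
handle ((357.64794921875, -369.51141357421875), (721.2434692382812, 41.2711181640625), 74.76573181152344) 0.023325859889827494
scene button z 0.16422252039960938
orange 211 c [640.7 -95.2] size [86.4 55.6] long axis deg 85.7
handle ((436.5538330078125, -76.86865234375), (105.12677001953125, 16.4345645904541), 86.89723205566406) 0.025446874221172755
mag top z 0.08451685971367984
```

View pics/z1.png

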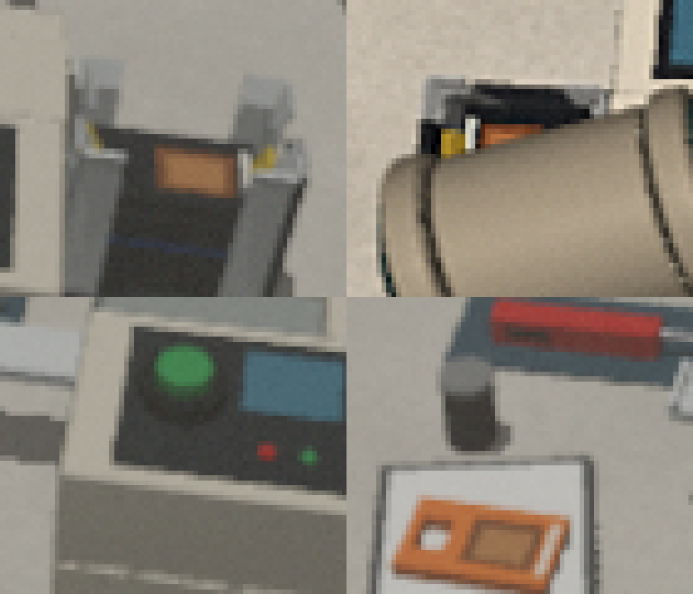

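{"fn": "carry_out", "kwargs": {"deltas": [0,0,0,0,0,0,-1,0,0,0,0,0,0,-1,0,0,0,0,0,0,-1,0,0,0,0,0,0,-1]}}

```text
clock: 63.95
position: [0.4763, 0.1972, 0.2402]
ee_rot: [-0.482, -0.517, -0.482, 0.517]
contact_force: [0.2, -0.5, -0.5]
width: 0.0002
```

```bash
python3 -c "
from rig import job
print(job.sign_off())"
```

```text
the job is handed in; nothing more can be done
None
```

The job is done and handed in at 64 s of the 210 s allowed; the hand-in gave no verdict. I hooked the orange carrier out of the slot and laid it on the light pad. The pick went back on its mat. I then loaded the three black carriers, pressing each under both catches, and pressed the start button and let go.

- **Orange carrier:** in my last pictures it lies flat on the pad. Its centre is within a few millimetres of the pad's middle.
- **Pick:** it lies on its mat with the handle's top at about 24 mm, as it should.
- **Magazine:** the stack's top reads 84–86 mm above the table, level with the undersides of the catches. Both catches show over it and the pull holes face the scan head.
- **Start button:** it gave about 5 N of spring and then a hard stop at about 25 N. It is out again.
- **Left alone:** the red and purple look-alikes and the bystanders look unmoved, by eye only.

- **Camera disagreement:** the two cameras disagreed by 2–4 mm, so I centred the carriers over the magazine by contact force as well.
- **Third black carrier:** it tipped while I pressed it, but both catches closed over it when pressed further.
- **Button press:** I pressed it twice. The first press was a few millimetres off centre, so I repeated it and got the same depth.
- **Last handle measurement:** the top camera's reading of the pick's handle was spoiled by a red look-alike caught in the mask, so I relied on the other camera for that one.

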